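# Snap the die bar into the press bed

## Robot

A 7-joint arm with a two-finger parallel gripper is mounted at the origin on the work surface. World frame = base frame: x ahead of the robot, y to its left, z up, the work surface at z = 0. Lengths are in m, angles in degrees, forces in N, time in s.
With the tool pointing down it reaches from about 0.4 to 0.875 m from the base axis. Payload 6.5 kg.
Tool frame: the origin (TCP) lies at the very end of the fingers, on their centre line; the grasp point (between the pads) lies 19 mm behind it (robot.grip_point_offset is the distance from the TCP to the grasp point, in m); z points along the fingers, y is the line along which they close (so a half turn about z gives the same grasp; the last joint's range is limited). The gripper opens to 85 mm and grips with 20 to 120 N. Pads are 22 mm wide; open, the fingers measure 114 mm over their backs; the gripper's body (76 mm by 85 mm) begins 54 mm behind the grasp point. The pads swing forward as they close: fully open they stand 13 mm farther back than shut.
Start: joints at [-69.397, 30.733, -0.252, 88.115, 0.149, 61.152, -4.079], TCP at [0.268, 0.592, 0.206] pointing down, gripper open.
Joint ranges: [-154.64, 154.64], [-21.42, 123.67], [-72.66, 72.17], [13.99, 137.28], [-74.86, 254.86], [10.95, 109.41], [-158.01, 158.01]. Speed limits (degrees/s): [136.94, 136.94, 180, 180, 180, 180, 180].

## Interface

Orientations are given as [roll, pitch, yaw] about the fixed x, y, z axes, in that order (R = Rz(yaw) Ry(pitch) Rx(roll)).
In Python, from plant import robot gives the robot as it stands.
- The arm moves only by the shell command python3 -m pendant 'ROWS' [FORCE]. ROWS is JSON, a list of rows, each a list of 5 numbers: the shift along the world's x, y, z in cm, then the turn about the world's z in rad, then the opening, from 0 (shut) to 1 (fully open). In form: [[dx, dy, dz, roll, jaw], ...]. A call has 1 to 20 rows; each row shifts and turns the commanded pose from where the row before left it; what a row does not reach is not made up. A row lasts 1/10 s, in which the tool goes at most 50 mm and 8.59 degrees, less where a joint would pass 70% of its speed; a pose out of reach is approached as far as the arm can. A call is refused whole if a number of a shift passes 5 or a number of a turn 0.15, either way. A call with a gripper value outside its range is refused whole. The fingers move at their own pace and stop on an object; FORCE is the grip in N (left out, the last holds). Time passes only in rows, so rows that do not move let the fingers close. It gives the time, the measured TCP pose, the force, the opening and the grip force at its end, in the units of the state.
- robot.get_obs(): the state, without advancing time (a new reading comes with each control period).
- robot.get_image(name): name is "side" or "top"; returns a dict with "color" (420x560x3 uint8, red, green, blue), "depth" (420x560 float32, m along the optical axis (not along the pixel's ray), 0 where there is no reading), "mtx" (3x3 intrinsics, pixels), "cam_to_world" (4x4, takes a point from camera to world coordinates). Camera axes: x right, y up, looking along -z (the intrinsics and any distortion apply to the point x, -y, -z); pixel columns grow to the right and rows downward; lengths in m; the calibration is good to about 2 mm. A picture is of the moment at which its call begins.
- robot.close_job(): hands the job in; it is judged then, once.
The state is a dict: "time": time; "qpos": joint angles; "qd": joint speeds; "joint_efforts": joint torques, N m; "tcp_pos": TCP position; "orientation": TCP orientation; "force": force on the tool from outside, world axes, zero at the start; "wrist_torque": the same for the moment, N m; "gripper_width": opening from 0.0 (shut) to 1.0 (fully open); "grasp_force": force on a finger pad.
Only numpy, scipy, OpenCV 4.12 (cv2) and the standard library are available. Lean on these libraries where they do the work, as an engineer would, in place of code of your own. Each camera call takes 0.05 s, during which the arm holds its last target. There are 200 camera calls.

## Task

Roll the dark eight-sided die bar until its brass face is up, then slide it, brass face up, into the green die bed from the flared mouth, under the bridge and fully home against the end stop, so that it pushes the red spring catch aside and the catch snaps back behind it. Let go, and leave the other things on the bench where they are.

Things in the scene. Friction and masses are not known exactly. Their poses are not given: they have to be found in the camera images.
- die_bar: dark, nearly black octagonal prism, 80 mm long, 40 mm across flats (each flat 16.6 mm wide), about 0.35 kg, lying on a flat; two flats stand upright for grasping, 12 to 28 mm above its support. Origin at its centre, x along its length, y the outward normal of its one brass flat: level at the start (two flats from the top), up when done. Rolling by one flat = 45 degrees, 16.6 mm
- brass_face (a point): centre of the die bar's brass flat, 20 mm from the bar's centre; same axes as the bar. Both ends of the bar are alike, with a small brass tick beside the brass flat; either end may go in first
- bed: green die bed, fixed. Origin on the bench below the bar's home; x is the way the bar slides in (roughly away from the robot), z up. Floor 20 mm above the bench, x = -145 to 60 mm, 100 mm wide. Dark rails 16 mm above the floor, 12 mm thick, make a channel 43 mm wide from x = -70 to 42 mm; the one at +y is cut away from x = -70 to -36 mm for the catch. Open from above except the bridge
- mouth (a point): middle of the flared mouth's outer edge, on the bed's floor, at x = -97 mm in the bed's frame, 20 mm above the bench; same axes. The mouth is about 55 mm wide here and narrows to the channel at x = -70 mm; it is as high as the rails. Outside it the floor is bare from x = -145 to -97 mm: room to set the bar down and slide it in
- bridge (a point): middle of the top of the green bridge over the channel, at x = 30 mm in the bed's frame, 71 mm above the bench; same axes. The bridge spans x = 18 to 42 mm and is 73 mm wide, its underside 43 mm above the floor: the bar goes in below it. The end stop's face is at x = 42 mm
- home (a point): place of the bar's centre when home: 40 mm above the bench over the bed's origin; same axes as the bed. The bar can rest up to 3 mm short of it or 2 mm beyond it
- catch (a joint): travel of the red spring catch in m: 0 = sprung out into the channel, grows (to 0.011) as it is pushed aside towards the bed's +y. Spring force about 1.3 N at 0, 3 N at 0.007; sliding the bar past it takes some 5 to 15 N along the channel
- catch_nose (a point): tip of the red catch's nose, at x = -43, y = 14.5 mm in the bed's frame when sprung out. The catch stands 3.5 to 15.5 mm above the floor, with a ramp towards the mouth (x = -66 to -47 mm) and a square face that locks behind the bar's tail (x = -43 mm)
- spare_bar: bystander: bar of the same shape and size in bright aluminium with a blue flat; origin at its centre
- jar: bystander: amber jar, 60 mm diameter, 75 mm high; origin under its centre
- weight: bystander: brass weight with a knob, 40 mm diameter, 53 mm high; origin under its centre
- carton: bystander: small cardboard box 70 x 50 x 35 mm; origin under its centre
- mug: bystander: white mug, 76 mm diameter, 85 mm high, handle at its +y; origin under its centre
Not all that is in view belongs to the job. Of the things like the die_bar, leave any that is pink, purple or turquoise; of the rest the smaller one is meant.

How it is judged (in metres and radians):
On the way, in this order (a step that is already met when the one before it is completed fails the run):
1. the brass face is up, with the bar still outside the bed's channel (angle between brass_face's own y axis and vertical below 0.12 rad and horizontal distance between die_bar and home above 0.07 m), for 0.2 s.
2. the bar, in the channel, pushes the catch aside (angle between brass_face's own y axis and vertical below 0.12 rad and value of joint catch above 0.0025 m and x of die_bar in the frame of bed above -0.04 m and y of die_bar in the frame of bed between -0.005 and 0.005 m and z of die_bar in the frame of bed below 0.046 m), for 0.02 s.
At the end, for the whole second after the job is handed in: The die bar lies at rest in the bed, brass face up (within 7 degrees), its centre within 4 mm of the home point along and across the channel and in height, and the catch is sprung out again behind it (travel under 1.2 mm) (angle between brass_face's own y axis and vertical below 0.12 rad and x of die_bar in the frame of bed between -0.004 and 0.004 m and y of die_bar in the frame of bed between -0.004 and 0.004 m and z of die_bar in the frame of bed between 0.036 and 0.044 m and value of joint catch below 0.0012 m and linear speed of die_bar below 0.01 m/s); the robot touches nothing.
It fails at once if one of the other things (spare bar, jar, weight, carton, mug) is moved by more than 30 mm (distance of any of spare_bar, jar, weight, carton, mug from where it was at the start of the episode above 0.03 m).
It also fails if it takes over 58 s, if anything falls off the work surface, if the arm or the gripper's body presses on something with over 40 N, if the wrist force passes 120 N, or if a joint passes its speed limit or range.

## Working session

There is one attempt and no reset: what is moved stays moved. The work goes in short steps, Python scripts to look and compute and a shell command to move; the robot and the scene stay as the last step left them, time stands still between calls to the robot, and variables do not carry over. Pictures are saved under pics/ and viewed, at most 10 in all, crops included, and the job is handed in when it is done.

```bash
mkdir -p pics; ls; cat > h.py <<'E'
import numpy as np, cv2
from plant import robot
def cap(n,f=None):
    im=robot.get_image(n)
    if f: cv2.imwrite('pics/'+f,cv2.cvtColor(im['color'],cv2.COLOR_RGB2BGR))
    return im
def cloud(im):
    d=im['depth'];K=im['mtx'];v,u=np.mgrid[:d.shape[0],:d.shape[1]]
    p=np.stack([(u-K[0,2])/K[0,0]*d,-(v-K[1,2])/K[1,1]*d,-d,np.ones_like(d)],-1)@im['cam_to_world'].T
    p=p[...,:3]; p[d==0]=np.nan
    return p
def ray(im,u,v,z):
    K=im['mtx'];T=im['cam_to_world']
    r=T[:3,:3]@np.array([(u-K[0,2])/K[0,0],-(v-K[1,2])/K[1,1],-1]);o=T[:3,3]
    return o+r*(z-o[2])/r[2]
E
python3 - <<'E'
from h import *
for n in('top','side'):
    im=cap(n,n+'0.png');np.savez(n+'0.npz',**im);print(n,im['mtx'].round(1).tolist(),im['cam_to_world'].round(3).tolist())
print(robot.get_obs())
E
```

```text
pics
top [[528.0, 0.0, 277.4], [0.0, 528.0, 214.0], [0.0, 0.0, 1.0]] [[-0.023, 0.989, -0.147, 0.279], [-1.0, -0.021, 0.017, 0.05], [0.014, 0.147, 0.989, 1.481], [0.0, 0.0, 0.0, 1.0]]
side [[384.5, 0.0, 283.3], [0.0, 384.5, 213.8], [0.0, 0.0, 1.0]] [[0.898, 0.32, -0.303, 0.185], [-0.44, 0.665, -0.603, -0.586], [0.009, 0.675, 0.738, 0.811], [0.0, 0.0, 0.0, 1.0]]
{'time': 0.1, 'qpos': array([-69.3960629 ,  30.77474216,  -0.2535025 ,  88.16298378,
         0.14867556,  61.15207024,  -4.08038449]), 'qd': array([ 0.05741625, -0.10640459, -0.14036397, -0.08662433, -0.10610725,
        0.00182792,  0.00409915]), 'joint_efforts': array([ 2.24875439e-03, -5.84566140e+01,  1.05157021e+00, -2.59775037e+01,
        1.25987164e-02,  4.69366103e-03, -7.89802613e-06]), 'tcp_pos': array([0.26826271, 0.59141012, 0.2055969 ]), 'orientation': array([-1.79910787e+02,  6.77057513e-03,  1.55605427e+02]), 'force': array([ 0.47245634, -0.3182062 , -0.22635062]), 'wrist_torque': array([ 0.02895572,  0.01592027, -0.00616384]), 'grasp_force': 0.0, 'gripper_width': 0.9996416152678713}
```

View pics/top0.png

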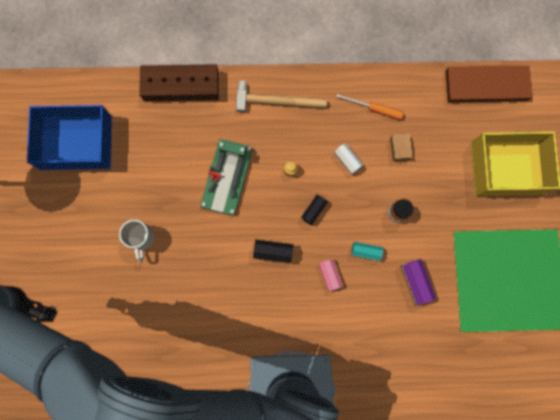

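View pics/side0.png

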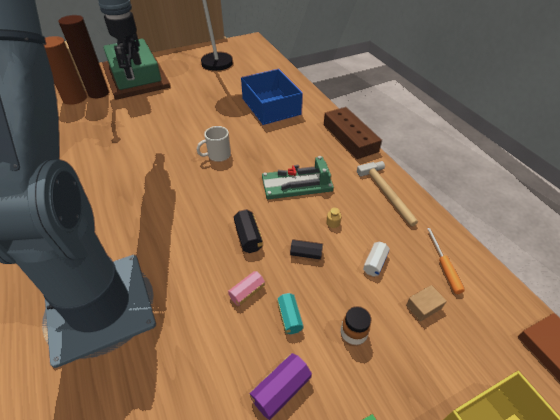

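The top view shows these bar-like things, by pixel:
- small dark bar (315,209)
- larger dark bar (273,251)
- pink (331,275)
- turquoise (368,251)
- purple (419,282)
- aluminium spare (348,158)

The smaller dark one at (315,209) fits the description; in the side view it is at (307,249). The bed is at (227,178) top and (298,180) side.

```bash
cat >> h.py <<'E'
def load(n): return dict(np.load(n+'0.npz'))
def rect(im,mask,z):
    m=cv2.morphologyEx(mask.astype(np.uint8),cv2.MORPH_OPEN,np.ones((2,2)))
    c=max(cv2.findContours(m,0,1)[0],key=cv2.contourArea)[:,0,:]
    w=np.array([ray(im,u,v,z)[:2] for u,v in c],np.float32)
    return cv2.minAreaRect(w*1000),c
E
python3 - <<'E'
from h import *
t=load('top');s=load('side')
def crop(im,x0,y0,x1,y1,f):
    return cv2.resize(im['color'][y0:y1,x0:x1,::-1],None,fx=f,fy=f,interpolation=cv2.INTER_CUBIC)
a=crop(t,190,130,350,230,5);b=crop(s,225,150,345,270,5)
cv2.imwrite('pics/crop_t.png',a);cv2.imwrite('pics/crop_s.png',b)
P=cloud(t);
for n,x0,y0,x1,y1,zl in[('bar',298,190,332,228,.012),('big',250,236,298,268,.015),('bed',195,135,255,218,.012)]:
    p=P[y0:y1,x0:x1]
    m=np.zeros(P.shape[:2],bool);m[y0:y1,x0:x1]=p[...,2]>zl
    q=P[m];print(n,m.sum(),'z pct',np.nanpercentile(q[:,2],[10,50,90]).round(3),'xy mean',q[:,:2].mean(0).round(4),cv2.minAreaRect((q[:,:2]*1000).astype(np.float32)))
# colour
c=t['color'].astype(int)
m=np.zeros(c.shape[:2],bool);m[190:228,298:332]=c[190:228,298:332].max(-1)<70
print('barcol',rect(t,m,.035)[0])
m[:]=0;x=c[135:218,195:255];m[135:218,195:255]=(x[...,1]>x[...,0]+20)
r,cc=rect(t,m,.02);print('green',r,cv2.boxPoints(r).round(1).tolist())
x=c[135:218,195:255];red=(x[...,0]>x[...,1]+70)&(x[...,2]<70)
print('red',np.argwhere(red).mean(0)+[135,195],red.sum())
E
```

```text
bar 431 z pct [0.029 0.037 0.042] xy mean [ 0.506  -0.0766] ((507.5400695800781, -77.15467834472656), (40.38760757446289, 80.70187377929688), 54.87123489379883)
big 786 z pct [0.04  0.05  0.056] xy mean [0.3928 0.0396] ((394.3276062011719, 39.65043640136719), (106.24640655517578, 54.762115478515625), 81.52391052246094)
bed 2513 z pct [0.017 0.022 0.058] xy mean [0.6045 0.1661] ((608.0968017578125, 166.800537109375), (100.88861846923828, 205.8374481201172), 74.20474243164062)
barcol ((500.3149719238281, -80.1575927734375), (37.27275085449219, 79.87745666503906), 53.69662857055664)
green ((602.8325805664062, 163.1536407470703), (95.97212219238281, 200.52398681640625), 74.41297912597656) [[493.3999938964844, 143.89999389648438], [686.5, 90.0], [712.2999877929688, 182.39999389648438], [519.2000122070312, 236.3000030517578]]
red [174.66666667 214.3015873 ] 63
```

View pics/crop_t.png

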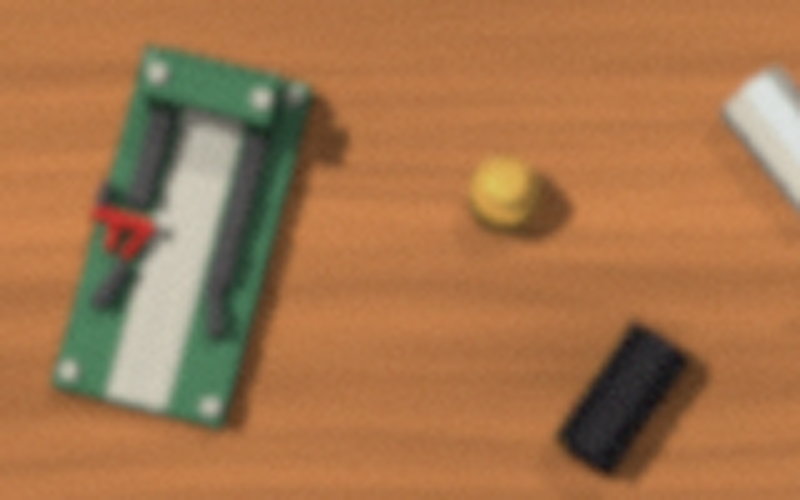

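View pics/crop_s.png

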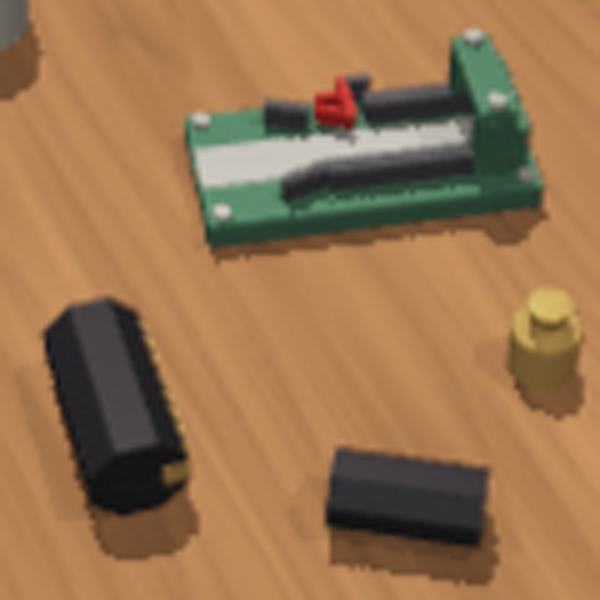

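The crops show the small dark bar at top (315,209), 80 x 40 mm by depth, so it is the die_bar. The side facing the side camera is plain, so its brass flat faces the bed and the bar must roll two flats away from the bed. In the bed, the bridge is at the far end and the red catch is on the left rail.

I'll move over behind the bar, with the tool's y axis along it and the fingers half open, to push at two points.

```bash
python3 -m pendant '[[1.65,-3.95,0,-0.11,0.5],[1.65,-3.95,0,-0.11,0.5],[1.65,-3.95,0,-0.11,0.5],[1.65,-3.95,0,-0.11,0.5],[1.65,-3.95,0,-0.11,0.5],[1.65,-3.95,0,-0.11,0.5],[1.65,-3.95,0,-0.11,0.5],[1.65,-3.95,0,-0.11,0.5],[1.65,-3.95,0,-0.11,0.5],[1.65,-3.95,0,-0.11,0.5],[1.65,-3.95,0,-0.11,0.5],[1.65,-3.95,0,-0.11,0.5],[1.65,-3.95,0,-0.11,0.5],[1.65,-3.95,0,-0.11,0.5],[1.65,-3.95,0,-0.11,0.5],[0,0,0,0,0.5]]'
```

```text
time: 1.7
tcp_pos: [0.5173, -0.0072, 0.2067]
orientation: [179.8, 0.1, 60.4]
force: [-0.3, -0.4, -1.0]
gripper_width: 0.498
grasp_force: 0.0
```

```bash
python3 -m pendant '[[1.5,-3.3,0,-0.096,0.5],[0,0,-4.5,0,0.5],[0,0,-4.5,0,0.5],[0,0,-4.5,0,0.5],[0,0,-3,0,0.5],[0,0,-1.5,0,0.5],[0,0,-0.5,0,0.5],[0,0,0,0,0.5]]'
python3 - <<'E'
from h import *
s=cap('side')
cv2.imwrite('pics/a.png',cv2.resize(s['color'][170:290,220:380,::-1],None,fx=5,fy=5,interpolation=cv2.INTER_CUBIC))
E
```

```text
time: 2.5
tcp_pos: [0.5313, -0.0334, 0.0218]
orientation: [180.0, -0.0, 55.6]
force: [0.1, -0.0, 0.7]
gripper_width: 0.502
grasp_force: 0.0
```

View pics/a.png

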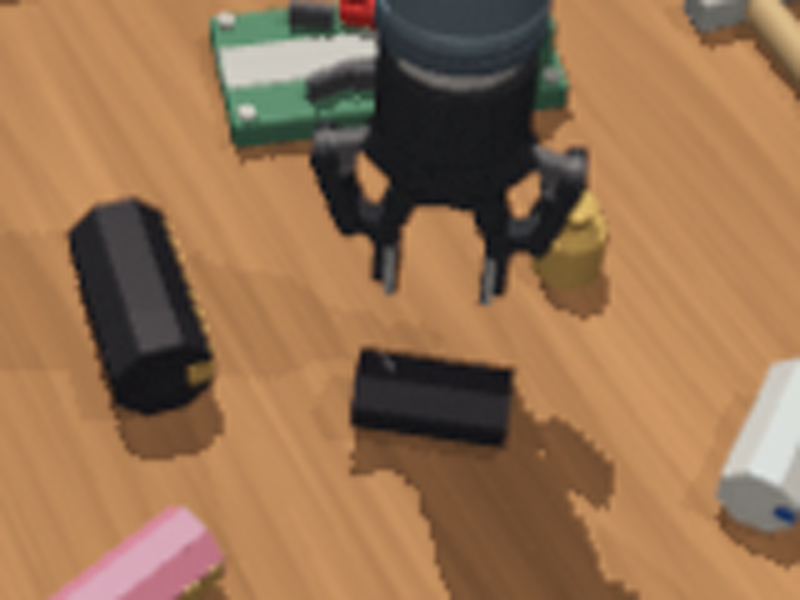

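The fingers stand on the far side of the bar, at crop (388,290) and (487,300), in front of the bar at (430,395). Next I advance to contact.

```bash
python3 -m pendant '[[-0.4,-0.57,-0.1,-0.012,0.5],[-0.35,-0.49,-0.1,0,0.5],[-0.2,-0.28,0,0,0.5],[-0.1,-0.15,0,0,0.5],[0,0,0,0,0.5]]'; python3 -c "
from h import *
p=cloud(cap('top'))[190:240,290:345].reshape(-1,3);p=p[(p[:,2]>.012)&(p[:,2]<.045)];print(len(p),p.mean(0),cv2.minAreaRect((p[:,:2]*1000).astype('f')))"
```

```text
time: 3.05
tcp_pos: [0.5204, -0.0488, 0.0196]
orientation: [180.0, -0.0, 54.8]
force: [0.1, 0.4, -0.4]
gripper_width: 0.499
grasp_force: 0.0
0 [nan nan nan] ((0.0, 0.0), (0.0, 0.0), 0.0)<string>:3: RuntimeWarning: Mean of empty slice.
  ret = um.true_divide(
```

```bash
python3 -m pendant '[[-0.06,-0.08,0,0,0.5],[-0.09,-0.13,0.16,0,0.5],[-0.09,-0.13,0.16,0,0.5],[-0.1,-0.15,0.14,0,0.5],[-0.1,-0.15,0.14,0,0.5],[0,0,0,0,0.5]]'; python3 - <<'E'
from h import *
s=cap('side')
cv2.imwrite('pics/b.png',cv2.resize(s['color'][200:280,260:360,::-1],None,fx=6,fy=6,interpolation=cv2.INTER_CUBIC))
E
```

```text
time: 3.7
tcp_pos: [0.516, -0.0552, 0.0256]
orientation: [180.0, 0.0, 54.9]
force: [0.6, 0.3, -0.5]
gripper_width: 0.501
grasp_force: 0.0
```

View pics/b.png

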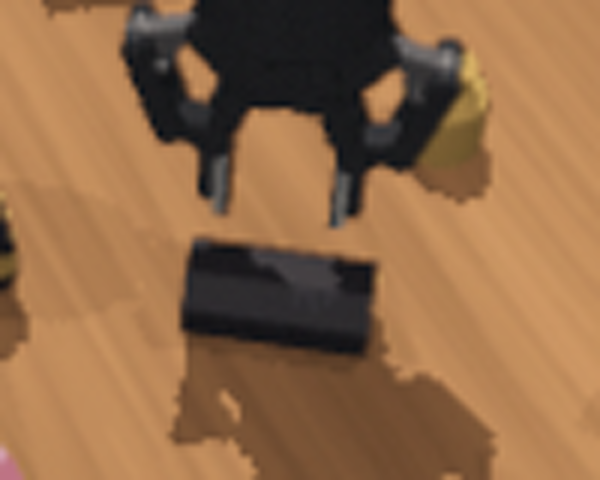

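```bash
python3 -m pendant '[[0.5,0.7,0,0,0.5],[0.35,0.45,-0.2,0,0.5],[0,0,-1,0,0.5],[0,0,0,0,0.5]]'; python3 - <<'E'
from h import *
s=cap('side');p=cloud(s)
q=p[230:290,280:340].reshape(-1,3);q=q[(q[:,2]>.012)&(q[:,2]<.048)]
c=np.array([.5065,-.077]);n=np.array([.575,.818]);a=np.array([.818,-.575])
S=(q[:,:2]-c)@n;A=(q[:,:2]-c)@a
k=(abs(A)<60)&(abs(S)<70);S,A,Z=S[k]*1000,A[k]*1000,q[k,2]*1000
S,A,Z=S,A,Z
for z in range(12,48,4):
    m=(Z>=z)&(Z<z+4)
    if m.any(): print(z,m.sum(),'S',np.percentile(S[m],[2,50,98]).round(1),'A',np.percentile(A[m],[2,50,98]).round(1))
q=p[190:260,260:370].reshape(-1,3);S=(q[:,:2]-c)@n*1000;A=(q[:,:2]-c)@a*1000;Z=q[:,2]*1000
k=(S>15)&(S<80)&(abs(A)<50)&(Z>10)&(Z<90)
for z in range(10,90,8):
    m=k&(Z>=z)&(Z<z+8)
    if m.any(): print('F',z,m.sum(),'S',np.percentile(S[m],[2,50,98]).round(1),'A',np.percentile(A[m],[2,50,98]).round(1))
E
```

```text
time: 4.15
tcp_pos: [0.5237, -0.0428, 0.012]
orientation: [-179.9, 0.1, 54.9]
force: [-0.2, -0.3, 0.6]
gripper_width: 0.497
grasp_force: 0.0
12 25 S [-18.4 -16.7 -15.1] A [-36.8  -1.9  37.9]
16 24 S [-19.  -17.1 -16. ] A [-29.    0.6  36.7]
20 27 S [-18.6 -17.3 -15. ] A [-36.7   5.6  36. ]
24 36 S [-19.3 -17.1 -14.8] A [-36.4  -3.5  39.3]
28 51 S [-18.6 -15.7  20.8] A [-38.7   4.3  38. ]
32 87 S [-17.2 -12.3  18.7] A [-36.3  -0.9  39.6]
36 105 S [-12.6  -6.1  15.8] A [-35.9   2.1  39.2]
40 156 S [-8.7  0.7 10.9] A [-37.2   0.3  39.5]
44 7 S [-6.8  0.3 29.5] A [-27.1  12.9  38. ]
F 26 7 S [18.6 20.7 23.2] A [-31.1   3.3  23.6]
F 34 9 S [15.3 17.1 33.2] A [-37.8  -1.7  36.2]
F 42 8 S [27.4 29.4 32.7] A [-34.7 -25.9  21.7]
F 50 25 S [27.5 30.7 42.8] A [-38.4  18.7  30.1]
F 58 24 S [26.9 30.8 41.6] A [-38.6 -25.   29.5]
F 66 22 S [28.  31.  41.2] A [-35.   20.3  30.2]
F 74 18 S [27.  30.  40.4] A [-35.2 -25.7  35. ]
F 82 43 S [26.6 28.7 37. ] A [-48.8  21.5  46.9]
```

```bash
python3 -m pendant '[[-0.12,-0.16,0,0,0.5],[-0.12,-0.16,0,0,0.5],[-0.06,-0.08,0,0,0.5],[-0.06,-0.08,0,0,0.5],[0,0,0,0,0.5]]';  python3 -m pendant '[[-0.09,-0.13,0.16,0,0.5],[-0.09,-0.13,0.16,0,0.5],[-0.1,-0.15,0.14,0,0.5],[0,0,0,0,0.5]]'
```

```text
time: 4.7
tcp_pos: [0.5209, -0.0484, 0.0135]
orientation: [180.0, -0.0, 54.9]
force: [-0.2, -0.2, -0.3]
gripper_width: 0.502
grasp_force: 0.0
time: 5.1
tcp_pos: [0.5181, -0.0526, 0.0182]
orientation: [180.0, 0.0, 54.9]
force: [-0.5, -0.1, -0.2]
gripper_width: 0.501
grasp_force: 0.0
```

```bash
cat > prof.py <<'E'
from h import *
import sys
s=cap('side');p=cloud(s).reshape(-1,3);col=s['color'].reshape(-1,3).astype(int)
c=np.array([.5065,-.077]);n=np.array([.575,.818]);a=np.array([.818,-.575])
S=(p[:,:2]-c)@n*1000;A=(p[:,:2]-c)@a*1000;Z=p[:,2]*1000
k=(abs(S)<70)&(abs(A)<50)&(Z>10)&(Z<75)
for z in range(12,72,5):
    m=k&(Z>=z)&(Z<z+5)
    if m.any(): print(z,m.sum(),'S',np.percentile(S[m],[3,25,50,75,97]).round(1),'A',np.percentile(A[m],[3,97]).round(0))
b=k&(col[:,0]-col[:,2]>35)&(Z>15)
if b.any(): print('brass',b.sum(),np.median(S[b]),np.median(A[b]),np.median(Z[b]),np.percentile(Z[b],[5,95]))
if len(sys.argv)>1: cv2.imwrite('pics/'+sys.argv[1],cv2.resize(s['color'][200:280,260:360,::-1],None,fx=6,fy=6,interpolation=cv2.INTER_CUBIC))
E
python3 prof.py c.png
```

```text
12 34 S [-18.7 -17.8 -17.2 -16.1 -15.6] A [-33.  39.]
17 34 S [-18.5 -17.3 -17.  -16.6 -15.7] A [-36.  34.]
22 38 S [-19.4 -18.2 -17.2 -16.6 -15.6] A [-35.  38.]
27 73 S [-18.7 -17.1 -15.7 -13.8  22. ] A [-35.  38.]
32 88 S [-17.1 -13.7 -12.   -9.7  18.2] A [-36.  40.]
37 201 S [-11.4  -6.6  -1.7   5.7  12.8] A [-37.  39.]
42 46 S [-7.9 -2.1  0.9  5.3  9.1] A [-35.  38.]
47 3 S [18.3 18.6 19.  20.9 22.5] A [-21.  25.]
52 11 S [16.5 17.6 18.5 22.  22.8] A [-33.  29.]
57 14 S [17.4 17.9 21.  21.9 23.2] A [-37.  29.]
62 17 S [16.6 18.1 20.8 21.2 31.7] A [-34.  32.]
67 16 S [16.3 17.7 19.9 21.9 30.7] A [-37.  28.]
brass 48 16.810614240006668 8.607968936036405 40.21998923690373 [30.57239983 69.4072914 ]
```

View pics/c.png

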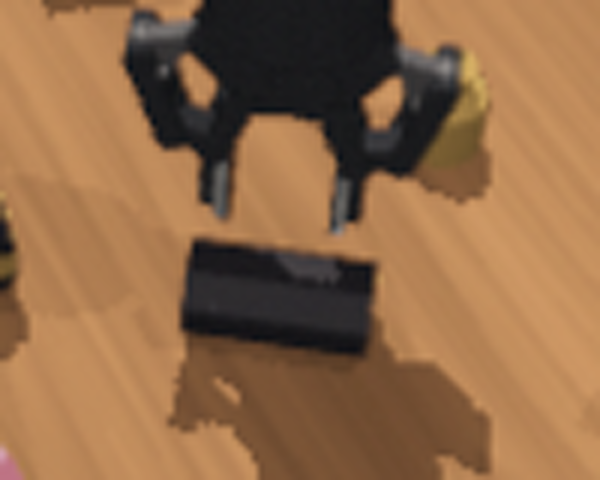

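```bash
python3 - <<'E'
from h import *
s=load('side');P=cloud(cap('side'))
c=np.array([.5065,-.077]);n=np.array([.575,.818]);a=np.array([.818,-.575])
for u,v in((297,236),(317,238.5),(305,241)):
  for z in(.02,.03,.04,.05):
    r=ray(s,u,v,z)[:2]-c;print(u,v,z,(r@n*1000).round(1),(r@a*1000).round(1))
for u in(296,297,298,316,317):
  print(u,[((P[v,u,:2]-c)@n*1000).round().item() for v in range(226,244)],(P[226:244,u,2]*1000).round().tolist())
E
```

```text
297 236 0.02 41.7 -27.8
297 236 0.03 33.6 -27.1
297 236 0.04 25.4 -26.4
297 236 0.05 17.3 -25.7
317 238.5 0.02 41.9 25.3
317 238.5 0.03 33.8 25.4
317 238.5 0.04 25.6 25.4
317 238.5 0.05 17.5 25.5
305 241 0.02 28.4 -4.9
305 241 0.03 20.4 -4.5
305 241 0.04 12.5 -4.0
305 241 0.05 4.5 -3.6
296 [18.0, 18.0, 18.0, 19.0, 20.0, 17.0, 18.0, 17.0, 19.0, 18.0, 54.0, 51.0, 50.0, 46.0, 10.0, 8.0, 5.0, 1.0] [88.0, 84.0, 80.0, 75.0, 70.0, 69.0, 64.0, 62.0, 55.0, 52.0, 4.0, 4.0, 1.0, 1.0, 42.0, 41.0, 40.0, 41.0]
297 [18.0, 19.0, 18.0, 15.0, 19.0, 19.0, 19.0, 18.0, 19.0, 17.0, 55.0, 54.0, 50.0, 45.0, 13.0, 11.0, 6.0, 1.0] [88.0, 84.0, 81.0, 80.0, 71.0, 68.0, 64.0, 61.0, 56.0, 54.0, 3.0, 1.0, 1.0, 3.0, 40.0, 38.0, 41.0, 42.0]
298 [23.0, 20.0, 18.0, 19.0, 17.0, 19.0, 22.0, 23.0, 24.0, 60.0, 59.0, 51.0, 49.0, 47.0, 12.0, 9.0, 4.0, 2.0] [83.0, 83.0, 81.0, 76.0, 74.0, 68.0, 61.0, 56.0, 50.0, 2.0, -0.0, 4.0, 3.0, 1.0, 41.0, 41.0, 43.0, 42.0]
316 [18.0, 18.0, 23.0, 20.0, 18.0, 18.0, 18.0, 17.0, 20.0, 19.0, 18.0, 18.0, 19.0, 57.0, 52.0, 47.0, 22.0, 11.0] [97.0, 94.0, 84.0, 83.0, 82.0, 78.0, 75.0, 71.0, 65.0, 62.0, 59.0, 55.0, 49.0, -1.0, 0.0, 2.0, 30.0, 40.0]
317 [18.0, 15.0, 15.0, 16.0, 19.0, 20.0, 19.0, 18.0, 18.0, 17.0, 19.0, 19.0, 59.0, 54.0, 53.0, 47.0, 45.0, 9.0] [97.0, 97.0, 93.0, 88.0, 82.0, 76.0, 74.0, 71.0, 67.0, 64.0, 58.0, 55.0, 1.0, 3.0, 1.0, 3.0, 2.0, 43.0]
```

The fingertips, at crop (220,215) and (340,230), are still about 48 mm high with the TCP at 18 mm. They have been passing over the bar, so I'll back off and go lower.

```bash
python3 -m pendant '[[0.5,0.7,0,0,0.5],[0.1,0.14,-0.5,0,0.5],[0,0,-0.5,0,0.5],[0,0,-0.5,0,0.5],[0,0,0,0,0.5]]'; python3 prof.py
python3 - <<'E'
from h import *
P=cloud(cap('side'))
c=np.array([.5065,-.077]);n=np.array([.575,.818])
for u in(296,297,298,299,316,317,318,319):
  print(u,[((P[v,u,:2]-c)@n*1000).round().item() for v in range(228,246)],(P[228:246,u,2]*1000).round().tolist())
E
```

```text
time: 5.7
tcp_pos: [0.5233, -0.0439, 0.002]
orientation: [-179.9, 0.1, 54.9]
force: [-0.0, 0.0, 0.5]
gripper_width: 0.497
grasp_force: 0.0
12 27 S [-18.3 -17.6 -17.  -16.5 -15.6] A [-31.  37.]
17 36 S [-19.3 -18.1 -17.5 -16.9 -15.6] A [-35.  39.]
22 42 S [-18.6 -18.1 -17.3 -16.6 -15.6] A [-38.  37.]
27 66 S [-18.9 -16.8 -15.9 -14.2  21.3] A [-36.  38.]
32 103 S [-17.6 -14.  -11.8  -9.5  28. ] A [-36.  39.]
37 209 S [-11.2  -6.7  -0.2   6.5  30.3] A [-36.  39.]
42 63 S [-7.9 -4.   2.8  8.2 32.3] A [-38.  33.]
47 13 S [27.1 28.4 30.5 31.6 44.3] A [-37.  28.]
52 18 S [26.  28.6 30.7 32.2 40.8] A [-37.  31.]
57 14 S [26.7 28.  31.  32.4 40.9] A [-37.  31.]
62 14 S [25.9 26.9 28.9 31.  34.3] A [-35.  27.]
67 9 S [24.8 28.1 29.2 33.4 33.9] A [-43.  34.]
brass 61 19.608654860074882 3.2770644999569294 40.6350794393715 [31.04735808 61.4633554 ]
296 [28.0, 28.0, 27.0, 28.0, 29.0, 28.0, 30.0, 28.0, 29.0, 51.0, 52.0, 47.0, 11.0, 8.0, 6.0, 1.0, -4.0, -6.0] [69.0, 65.0, 61.0, 56.0, 52.0, 48.0, 42.0, 41.0, 35.0, 3.0, -2.0, 0.0, 41.0, 41.0, 40.0, 42.0, 44.0, 42.0]
297 [30.0, 28.0, 29.0, 28.0, 30.0, 
[... 770 characters left out ...]
.0, 41.0, 41.0, 36.0, 1.0, 3.0, 29.0, 41.0, 39.0, 40.0]
317 [28.0, 28.0, 27.0, 30.0, 28.0, 30.0, 28.0, 28.0, 29.0, 33.0, 57.0, 57.0, 53.0, 48.0, 45.0, 9.0, 6.0, 2.0] [79.0, 75.0, 71.0, 64.0, 63.0, 56.0, 55.0, 52.0, 46.0, 37.0, 3.0, -0.0, 0.0, 3.0, 1.0, 43.0, 42.0, 43.0]
318 [27.0, 26.0, 26.0, 31.0, 33.0, 32.0, 31.0, 34.0, 32.0, 31.0, 59.0, 55.0, 52.0, 48.0, 47.0, 10.0, 7.0, 6.0] [80.0, 78.0, 74.0, 64.0, 57.0, 55.0, 52.0, 45.0, 42.0, 40.0, 1.0, 2.0, 1.0, 3.0, -0.0, 42.0, 41.0, 39.0]
319 [27.0, 26.0, 26.0, 30.0, 33.0, 30.0, 31.0, 32.0, nan, 33.0, 58.0, 58.0, 53.0, 50.0, 47.0, 12.0, 6.0, 5.0] [81.0, 78.0, 74.0, 66.0, 59.0, 57.0, 52.0, 47.0, nan, 38.0, 3.0, -1.0, 1.0, 1.0, 1.0, 40.0, 43.0, 41.0]
```

```bash
python3 -m pendant '[[0.1,0.14,-0.2,0,0.5],[0,0,-0.2,0,0.5],[0,0,-0.1,0,0.5],[0,0,0,0,0.5]]'; python3 - <<'E'
from h import *
P=cloud(cap('side'))
c=np.array([.5065,-.077]);n=np.array([.575,.818])
for u in(296,297,298,316,317,318):
  print(u,[((P[v,u,:2]-c)@n*1000).round().item() for v in range(232,244)],(P[232:244,u,2]*1000).round().tolist())
E
```

```text
time: 6.2
tcp_pos: [0.5251, -0.0425, -0.0021]
orientation: [-180.0, 0.0, 54.9]
force: [0.1, 0.9, -0.0]
gripper_width: 0.496
grasp_force: 0.0
296 [30.0, 32.0, 28.0, 31.0, 30.0, 30.0, 50.0, 47.0, 12.0, 7.0, 4.0, 0.0] [50.0, 44.0, 44.0, 37.0, 34.0, 30.0, 0.0, 1.0, 40.0, 42.0, 41.0, 42.0]
297 [31.0, 29.0, 30.0, 32.0, 31.0, 31.0, 48.0, 50.0, 12.0, 8.0, 4.0, 2.0] [50.0, 48.0, 43.0, 36.0, 34.0, 30.0, 3.0, -3.0, 41.0, 41.0, 43.0, 41.0]
298 [30.0, 30.0, 30.0, 30.0, 31.0, 30.0, 49.0, 48.0, 14.0, 8.0, 4.0, 2.0] [51.0, 47.0, 43.0, 39.0, 34.0, 30.0, 3.0, 0.0, 39.0, 42.0, 43.0, 41.0]
316 [30.0, 30.0, 30.0, 31.0, 30.0, 27.0, 30.0, 30.0, 52.0, 49.0, 20.0, 11.0] [59.0, 57.0, 52.0, 47.0, 44.0, 43.0, 37.0, 33.0, 1.0, 0.0, 32.0, 39.0]
317 [31.0, 31.0, 31.0, 31.0, 31.0, 29.0, 57.0, 59.0, 51.0, 50.0, 44.0, 10.0] [60.0, 56.0, 52.0, 48.0, 43.0, 41.0, 3.0, -3.0, 3.0, -0.0, 2.0, 41.0]
318 [34.0, 33.0, 36.0, 36.0, 34.0, 33.0, 57.0, 56.0, 55.0, 49.0, 46.0, 10.0] [56.0, 54.0, 46.0, 42.0, 40.0, 37.0, 3.0, 1.0, -2.0, 1.0, 0.0, 42.0]
```

```bash
python3 -m pendant '[[0,0,-0.2,0,0.5],[0,0,-0.2,0,0.5],[0,0,-0.1,0,0.5],[-0.1,-0.14,0,0,0.5],[-0.1,-0.14,0,0,0.5],[-0.06,-0.08,0,0,0.5],[0,0,0,0,0.5]]'; python3 -m pendant '[[-0.06,-0.08,0,0,0.5],[-0.06,-0.08,0,0,0.5],[-0.06,-0.08,0,0,0.5],[-0.06,-0.08,0,0,0.5],[0,0,0,0,0.5]]'; python3 prof.py
```

```text
time: 6.95
tcp_pos: [0.5225, -0.0463, -0.0069]
orientation: [180.0, 0.0, 54.9]
force: [-0.5, 0.7, -0.1]
gripper_width: 0.498
grasp_force: 0.0
time: 7.45
tcp_pos: [0.5203, -0.0488, -0.0069]
orientation: [-180.0, -0.0, 54.9]
force: [0.1, 1.5, 0.8]
gripper_width: 0.499
grasp_force: 0.9
12 35 S [-19.  -18.1 -17.2 -16.7 -16.1] A [-38.  39.]
17 33 S [-19.1 -18.2 -17.4 -16.8 -16. ] A [-35.  34.]
22 35 S [-19.5 -18.4 -17.7 -17.  -16.2] A [-35.  41.]
27 83 S [-19.5 -17.6 -16.2 -13.2  27. ] A [-36.  39.]
32 114 S [-17.8 -14.2 -11.6  -8.3  27. ] A [-36.  37.]
37 202 S [-11.3  -6.8  -1.4   5.9  26. ] A [-36.  39.]
42 66 S [-7.8 -1.4  4.5  9.  26.6] A [-35.  38.]
47 10 S [20.3 23.  25.  26.3 26.9] A [-36.  29.]
52 12 S [20.7 21.8 22.6 26.1 27.4] A [-36.  31.]
57 12 S [21.8 22.4 23.8 27.4 30.1] A [-31.  24.]
62 20 S [19.4 20.7 21.2 26.  27.5] A [-41.  36.]
67 32 S [19.9 20.9 22.1 25.3 38.4] A [-47.  47.]
brass 55 19.95556596096608 13.894870148759216 40.15723163201912 [30.22844116 73.40918491]
```

```bash
python3 -m pendant '[[-0.09,-0.13,0.15,0,0.5],[-0.09,-0.13,0.15,0,0.5],[-0.1,-0.15,0.14,0,0.5],[-0.1,-0.15,0.14,0,0.5],[0,0,0,0,0.5]]'; python3 prof.py; python3 -m pendant '[[-0.11,-0.16,0.12,0,0.5],[-0.11,-0.16,0.12,0,0.5],[-0.11,-0.16,0.1,0,0.5],[-0.11,-0.16,0.1,0,0.5],[0,0,0,0,0.5]]';python3 prof.py
```

```text
time: 8.0
tcp_pos: [0.5163, -0.0556, -0.0009]
orientation: [180.0, 0.0, 54.8]
force: [0.6, 1.7, 2.4]
gripper_width: 0.501
grasp_force: 1.5
12 19 S [-23.8 -23.  -22.9 -22.4 -21. ] A [-27.  37.]
17 23 S [-25.2 -24.7 -23.9 -23.5 -23.1] A [-35.  38.]
22 44 S [-26.6 -25.5 -24.9 -23.8 -22.2] A [-34.  33.]
27 56 S [-26.9 -24.2 -22.9 -22.  -20.2] A [-36.  39.]
32 93 S [-24.6 -21.8 -20.2 -17.2  17.7] A [-36.  38.]
37 195 S [-20.4 -16.4 -11.6   4.2  16.6] A [-36.  38.]
42 133 S [-13.7  -8.8  -5.5  -1.7  18.1] A [-36.  39.]
47 15 S [12.8 15.  17.8 18.7 20.8] A [-35.  29.]
52 12 S [13.7 15.  17.2 19.  20.6] A [-35.  29.]
57 16 S [13.5 14.7 16.7 17.8 20.1] A [-35.  32.]
62 9 S [14.  14.7 16.8 17.8 21.3] A [-28.  22.]
67 15 S [12.3 13.4 14.1 16.7 19.5] A [-41.  42.]
brass 57 11.10586251221708 9.195452980398485 38.540532011597236 [34.39279948 69.24253593]
time: 8.55
tcp_pos: [0.5112, -0.062, 0.0031]
orientation: [-180.0, 0.1, 54.8]
force: [0.5, -0.5, 0.5]
gripper_width: 0.5
grasp_force: 0.0
12 18 S [-33.4 -33.2 -32.4 -31.7 -31.2] A [-37.  38.]
17 37 S [-34.6 -33.1 -32.3 -31.7 -31. ] A [-36.  37.]
22 47 S [-34.9 -33.1 -32.2 -31.5 -30.4] A [-35.  39.]
27 47 S [-33.5 -32.4 -31.2 -30.2  -4.8] A [-35.  39.]
32 105 S [-32.8 -30.4 -27.8 -25.9   4. ] A [-36.  38.]
37 204 S [-27.1 -21.9 -16.7  -6.    7.2] A [-35.  39.]
42 99 S [-20.8 -17.5 -12.6  -7.2  11.3] A [-37.  37.]
47 17 S [ 5.5  7.1 10.1 11.1 25.4] A [-36.  30.]
52 14 S [ 5.4  6.5  8.5 10.4 12.5] A [-36.  30.]
57 17 S [ 4.8  6.   9.4 11.1 18.2] A [-37.  30.]
62 9 S [ 5.   5.4  7.5  8.7 18. ] A [-32.  22.]
67 10 S [5.4 6.  6.1 6.5 9.8] A [-32.  27.]
brass 82 -2.2271131439746954 -0.8439546146605299 40.98659290341566 [30.37261299 58.90855703]
```

First roll done: the profile shifted 15 mm and the top is level. Repeat for the second flat.

```bash
python3 -m pendant '[[0.35,0.5,0,0,0.5],[0.1,0.14,-0.3,0,0.5],[0,0,-0.4,0,0.5],[0,0,-0.3,0,0.5],[-0.1,-0.14,0,0,0.5],[-0.1,-0.14,0,0,0.5],[-0.1,-0.14,0,0,0.5],[-0.06,-0.08,0,0,0.5],[-0.06,-0.08,0,0,0.5],[0,0,0,0,0.5]]'; python3 prof.py|head -6
```

```text
time: 9.6
tcp_pos: [0.5123, -0.0609, -0.0067]
orientation: [180.0, -0.0, 54.9]
force: [0.7, 0.7, -0.6]
gripper_width: 0.505
grasp_force: 0.0
12 33 S [-35.4 -34.3 -33.8 -33.1 -32.1] A [-36.  38.]
17 30 S [-35.4 -34.7 -33.9 -33.6 -33. ] A [-38.  38.]
22 45 S [-36.2 -34.8 -33.8 -33.1  -2.4] A [-36.  39.]
27 70 S [-36.  -34.4 -32.5 -30.1  12.7] A [-35.  34.]
32 120 S [-34.2 -30.7 -28.4 -25.3  11.9] A [-36.  40.]
37 199 S [-28.3 -23.2 -16.8  -9.6   9.5] A [-37.  38.]
```

```bash
python3 -m pendant '[[-0.09,-0.13,0.15,0,0.5],[-0.09,-0.13,0.15,0,0.5],[-0.1,-0.15,0.14,0,0.5],[-0.1,-0.15,0.14,0,0.5],[-0.11,-0.16,0.12,0,0.5],[-0.11,-0.16,0.12,0,0.5],[-0.11,-0.16,0.1,0,0.5],[-0.11,-0.16,0.1,0,0.5],[0,0,0,0,0.5],[0,0,0,0,0.5]]'; python3 prof.py d.png
```

```text
time: 10.65
tcp_pos: [0.5038, -0.073, 0.0033]
orientation: [-180.0, 0.0, 54.9]
force: [-0.0, 1.0, -0.2]
gripper_width: 0.499
grasp_force: 0.0
12 24 S [-52.2 -51.6 -50.7 -50.4 -49.5] A [-36.  36.]
17 38 S [-52.4 -51.7 -50.9 -50.3 -49.4] A [-35.  37.]
22 42 S [-52.8 -51.5 -51.1 -50.5 -49. ] A [-35.  36.]
27 74 S [-52.6 -51.  -49.2 -47.8 -11.6] A [-36.  41.]
32 103 S [-51.1 -47.5 -45.2 -43.   -8. ] A [-34.  38.]
37 200 S [-45.5 -41.1 -35.9 -26.6  -6.3] A [-37.  39.]
42 92 S [-40.9 -36.  -31.8 -27.2  -2.3] A [-36.  39.]
47 14 S [-7.4 -7.  -5.8 -3.3  2.6] A [-35.  31.]
52 13 S [-6.9 -6.1 -3.  -1.9  2.6] A [-35.  29.]
57 15 S [-8.2 -6.8 -3.6 -2.6  0.1] A [-36.  31.]
62 11 S [-8.  -7.5 -7.  -5.6 -2. ] A [-34.  29.]
67 14 S [-7.7 -7.3 -6.7 -3.8  0.7] A [-36.  33.]
brass 242 -30.110091945025793 1.7510332218308746 41.57507247535247 [32.89037364 46.06760315]
```

View pics/d.png

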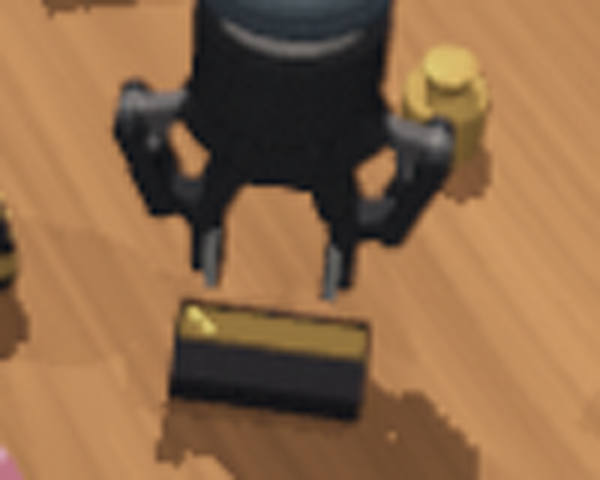

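The brass face is up: a brass band fills the top flat at crop (270,330), and the fingers are clear behind it. Next I raise the tool, turn it a quarter and come over the bar near its tail.

```bash
python3 -m pendant '[[0.2,0.3,2,0,0.5],[0,0,4,0.04,1],[-0.5,-0.4,3,0.14,1],[-0.5,-0.4,0,0.14,1],[-0.5,-0.4,0,0.14,1],[-0.5,-0.4,0,0.14,1],[-0.5,-0.5,0,0.14,1],[-0.32,-0.37,0,0.14,1],[0,0,0,0.14,1],[0,0,0,0.14,1],[0,0,0,0.14,1],[0,0,0,0.14,1],[0,0,0,0.14,1],[0,0,0,0,1]]' 70
```

```text
time: 12.1
tcp_pos: [0.4777, -0.0945, 0.0933]
orientation: [180.0, -0.0, 145.5]
force: [-0.6, -0.2, 0.6]
gripper_width: 1.003
grasp_force: 0.0
```

```bash
python3 -m pendant '[[0,0,-3,-0.01,1],[0,0,-3,0,1],[0,0,-2.3,0,1],[0,0,-1.5,0,1],[0,0,-0.5,0,1],[0,0,0,0,1]]' 70 && python3 -m pendant '[[0,0,0,0,0.6],[0,0,0,0,0.5],[0,0,0,0,0.4],[0,0,0,0,0.3],[0,0,0,0,0.3],[0,0,0,0,0.3]]' 70; python3 prof.py
```

```text
time: 12.7
tcp_pos: [0.4774, -0.0943, -0.01]
orientation: [-180.0, -0.1, 144.7]
force: [1.0, 0.2, 0.2]
gripper_width: 1.002
grasp_force: 0.0
time: 13.3
tcp_pos: [0.4782, -0.0947, -0.0086]
orientation: [180.0, 0.1, 144.8]
force: [-3.0, 0.1, 9.0]
gripper_width: 0.449
grasp_force: 70.2
12 19 S [-50.2 -49.2 -48.6 -48.  -47.3] A [-37.  38.]
17 32 S [-53.5 -49.9 -49.2 -48.3 -47.4] A [-36.  37.]
22 28 S [-56.5 -49.1 -48.8 -48.2 -47.4] A [-37.  37.]
27 54 S [-61.  -49.7 -48.2 -46.6 -11.4] A [-35.  40.]
32 75 S [-61.2 -46.4 -43.8 -41.9 -14.9] A [-37.  40.]
37 121 S [-60.  -39.1 -35.  -26.1 -18.8] A [-37.  39.]
42 50 S [-51.3 -34.3 -30.4 -26.5 -16.7] A [-35.  40.]
47 1 S [-8.9 -8.9 -8.9 -8.9 -8.9] A [-2. -2.]
62 1 S [-58.6 -58.6 -58.6 -58.6 -58.6] A [1. 1.]
brass 134 -29.8412487232971 18.157875762196575 41.517014800546875 [33.28206155 43.74822659]
```

```bash
python3 -m pendant '[[0,0,1.5,0,0.3],[0,0,4,0,0.3],[0,0,4,0,0.3],[0,0,0,0,0.3]]' 70; python3 - <<'E'
from h import *
o=np.array([.649,.1552]);th=np.radians(-15.8)
X=np.array([np.cos(th),np.sin(th)]);Y=np.array([-X[1],X[0]])
for n in('top','side'):
    im=load(n);P=cloud(im).reshape(-1,3);C=im['color'].reshape(-1,3).astype(int)
    x=(P[:,:2]-o)@X*1000;y=(P[:,:2]-o)@Y*1000;z=P[:,2]*1000
    r=(z>30)&(z<41)&(abs(y)<45)&(C.max(1)<110)&(x<15)
    for nm,k in(('+y rail',r&(y>8)&(x>-32)),('-y rail',r&(y<-8)&(x>-66))):
        f=np.polyfit(x[k],y[k],1);print(n,nm,k.sum(),'y',np.median(y[k]).round(1),np.percentile(y[k],[5,95]).round(1),'angle',np.degrees(np.arctan(f[0])).round(2),'x',np.percentile(x[k],[2,98]).round(0))
    b=(abs(y)<30)&(z>58)&(z<80)&(x>-20)&(x<80);print('bridge',b.sum(),np.percentile(x[b],[3,50,97]).round(1),np.percentile(y[b],[3,50,97]).round(1),np.median(z[b]).round(1))
    m=(z>15)&(z<27)&(x>-160)&(x<70)&(abs(y)<70)
    e=m&(x<-100)&(abs(y)<40);print('front edge',np.percentile(x[e],1).round(1),'floor z',np.median(z[e]).round(1))
    for s in(-1,1):
        q=m&(s*y>30)
        xs=[];ys=[]
        for a in range(-140,50,10):
            w=q&(x>=a)&(x<a+10)
            if w.sum()>3: xs.append(a+5);ys.append(s*np.percentile(s*y[w],96))
        f=np.polyfit(xs,ys,1);print('side',s,np.median(ys).round(1),np.degrees(np.arctan(f[0])).round(2))
    k=(C[:,0]-C[:,1]>80)&(C[:,2]<80)&(abs(x+50)<40)&(abs(y)<50)&(z>20);print('red',k.sum(),np.percentile(x[k],[5,50,95]).round(),np.percentile(y[k],[5,50,95]).round(),np.percentile(z[k],95))
E
```

```text
time: 13.75
tcp_pos: [0.4813, -0.0949, 0.0898]
orientation: [179.8, 0.4, 144.8]
force: [1.6, -0.7, -3.7]
gripper_width: 0.442
grasp_force: 72.2
top +y rail 69 y 26.6 [21.4 33. ] angle -1.47 x [-31.  14.]
top -y rail 112 y -28.1 [-33.3 -22.8] angle 0.5 x [-64.  13.]
bridge 202 [17.9 28.5 42. ] [-28.1   0.3  28.6] 70.7
front edge -144.8 floor z 20.1
side -1 -49.1 0.11
side 1 48.4 0.45
red 47 [-63. -49. -45.] [19. 30. 46.] 39.65637698160587
side +y rail 52 y 25.3 [21.7 31.4] angle 2.0 x [-31.  13.]
side -y rail 91 y -29.4 [-33.  -23.9] angle -0.02 x [-63.  14.]
bridge 118 [19.1 29.2 41.4] [-27.9   0.8  28.5] 72.3
front edge -143.6 floor z 21.3
side -1 -48.7 0.28
side 1 50.1 0.03
red 52 [-64. -53. -45.] [19. 27. 43.] 39.16454510610206
```

The bar is lifted (–3.7 N), and the bed fit agrees in both views to about 1 mm. Next I carry it to the bare floor before the mouth.

```bash
python3 -m pendant '[[0.33,3.6,0,0.043,0.3],[0.33,3.6,0,0.043,0.3],[0.33,3.6,0,0.043,0.3],[0.33,3.6,0,0.043,0.3],[0.33,3.6,0,0.043,0.3],[0.33,3.6,0,0.043,0.3],[0.33,3.6,0,0.043,0.3],[0.33,3.6,0,0.041,0.3],[0,0,-3,0,0.3],[0,0,-2,0,0.3],[0,0,0,0,0.3]]' 70
cat > bed.py <<'E'
from h import *
import sys
o=np.array([.649,.155]);th=np.radians(-15.7)
X=np.array([np.cos(th),np.sin(th)]);Y=np.array([-X[1],X[0]])
ob=robot.get_obs();t=ob['tcp_pos'];d=t[:2]-o
print('TCP bed mm',(d@X*1000).round(1),(d@Y*1000).round(1),(t[2]*1000).round(1),'yaw',ob['orientation'].round(1),'F bed',(ob['force'][:2]@X).round(1),(ob['force'][:2]@Y).round(1),ob['force'][2].round(1))
for n in('side','top'):
    im=cap(n);P=cloud(im).reshape(-1,3);C=im['color'].reshape(-1,3).astype(int)
    x=(P[:,:2]-o)@X*1000;y=(P[:,:2]-o)@Y*1000;z=P[:,2]*1000
    k=(C[:,0]-C[:,2]>35)&(C[:,1]-C[:,2]>20)&(abs(y)<35)&(x>-200)&(x<60)&(z>45)&(z<110)
    if k.sum()>15:
        f=np.polyfit(x[k],z[k],1);g=np.polyfit(x[k],y[k],1)
        print(n,'brass',k.sum(),'x',np.percentile(x[k],[2,98]).round(1),'y',np.median(y[k]).round(1),'z',np.median(z[k]).round(1),'pitch',np.degrees(f[0]).round(1),'yaw',np.degrees(g[0]).round(1))
    k=(C[:,0]-C[:,1]>80)&(C[:,2]<80)&(abs(x+50)<40)&(abs(y)<60)&(z>20)
    if k.sum(): print(n,'red',k.sum(),np.percentile(y[k],[5,50,95]).round())
    if len(sys.argv)>1 and n=='side': cv2.imwrite('pics/'+sys.argv[1],cv2.resize(im['color'][130:240,225:365,::-1],None,fx=5,fy=5,interpolation=cv2.INTER_CUBIC))
E
python3 bed.py e.png
```

```text
time: 14.85
tcp_pos: [0.5009, 0.1925, 0.032]
orientation: [-179.7, -0.3, 164.5]
force: [-1.6, 0.2, -3.0]
gripper_width: 0.446
grasp_force: 72.1
TCP bed mm -152.8 -4.0 32.0 yaw [-179.7   -0.3  164.5] F bed -1.6 -0.2 -3.0
side brass 88 x [-176.6   52.4] y -3.4 z 81.4 pitch -6.3 yaw 2.0
side red 55 [18. 27. 51.]
top brass 28 x [47.9 52.3] y 2.1 z 54.2 pitch -108.8 yaw -21.3
```

View pics/e.png

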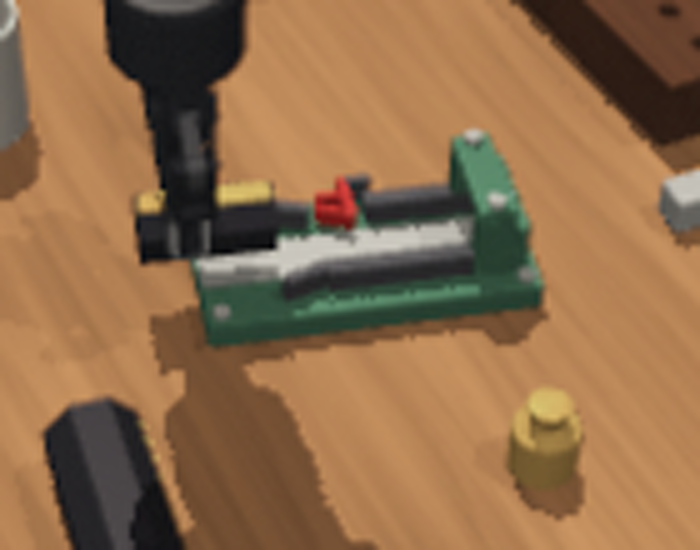

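The bar is held level, brass up, just before the mouth. However, the fingers reach down to its bottom edge at crop (190,250), too low for passing the rails. I'll set it down, start it into the mouth, then regrasp higher.

```bash
python3 -m pendant '[[0.69,0.22,0,0,0.3],[0,0,-1,0,0.3],[0,0,-0.5,0,0.3],[0,0,-0.3,0,0.3],[0,0,-0.1,0,0.3],[0,0,0,0,0.3],[0,0,0,0,0.3]]' 70; python3 bed.py; python3 - <<'E'
from bed import *
P=cloud(cap('side')).reshape(-1,3);x=(P[:,:2]-o)@X*1000;y=(P[:,:2]-o)@Y*1000;z=P[:,2]*1000
for a in range(8,70,6):
    m=(z>=a)&(z<a+6)&(x>-185)&(x<-80)&(y<0)&(y>-46); 
    f=m&(y<-25);print(a,m.sum(),'bar x',np.percentile(x[m],[3,97]).round() if m.any() else'','finger',f.sum(),np.percentile(x[f],[5,95]).round() if f.any() else '',np.median(y[f]).round() if f.any() else '')
E
```

```text
time: 15.65
tcp_pos: [0.5113, 0.1959, 0.0165]
orientation: [180.0, 0.0, 164.4]
force: [-0.8, -1.2, -3.1]
gripper_width: 0.448
grasp_force: 72.1
TCP bed mm -143.7 2.1 16.5 yaw [180.    0.  164.4] F bed -0.4 -1.4 -3.1
side brass 83 x [-167.8   52.7] y 2.0 z 66.0 pitch -2.3 yaw 1.0
side red 57 [18. 28. 52.]
top brass 26 x [48.2 52. ] y 4.8 z 53.8 pitch -91.6 yaw -198.2
TCP bed mm -143.6 2.2 16.6 yaw [180.    0.  164.4] F bed 0.1 -1.1 -3.4
side brass 87 x [-167.8   52.4] y 1.5 z 66.7 pitch -2.5 yaw 0.1
side red 56 [18. 27. 45.]
top brass 27 x [47.4 52.7] y 3.9 z 53.4 pitch -108.2 yaw -8.8
8 12 bar x [-144.  -92.] finger 9 [-142.  -92.] -45.0
14 50 bar x [-144.  -88.] finger 27 [-143.  -88.] -40.0
20 168 bar x [-141.  -83.] finger 87 [-139.  -83.] -36.0
26 10 bar x [-122.  -83.] finger 8 [-97. -83.] -33.0
32 24 bar x [-163.  -82.] finger 16 [-95. -82.] -31.0
38 28 bar x [-166.  -85.] finger 2 [-85. -82.] -29.0
44 37 bar x [-166.  -89.] finger 0  
50 48 bar x [-167.  -91.] finger 5 [-146. -136.] -29.0
56 65 bar x [-168.  -94.] finger 6 [-146. -136.] -28.0
62 64 bar x [-164.  -90.] finger 10 [-146. -135.] -28.0
68 16 bar x [-158. -100.] finger 8 [-145. -135.] -29.0
```

```bash
python3 -m pendant '[[0,0,-0.3,0,0.3],[0,0,-0.15,0,0.3],[0,0,0,0,0.3]]' 70; python3 - <<'E'
from bed import *
s=load('side')
for (u,v) in((263,180.4),(263,174)):
  for z in(.03,.04,.05,.06):
    r=ray(s,u,v,z)[:2]-o;print(v,z,(r@X*1000).round(),(r@Y*1000).round())
im=cap('side');P=cloud(im);x=(P[...,:2]-o)@X*1000;y=(P[...,:2]-o)@Y*1000
for xx in(-155,-152,-149,-146,-143,-140,-137,-134,-120):
    m=(abs(x-xx)<1.5)&(y<-10)&(y>-40)&(P[...,2]>.022)
    print(xx,sorted([((P[i,j,2]*1000).round().item(),y[i,j].round(0).item(),int(im['color'][i,j].max())) for i,j in np.argwhere(m)])[:14])
E
```

```text
time: 16.2
tcp_pos: [0.5111, 0.1958, 0.0117]
orientation: [-180.0, -0.0, 164.4]
force: [-0.1, 0.1, -3.8]
gripper_width: 0.445
grasp_force: 72.2
TCP bed mm -143.8 2.0 11.7 yaw [-180.    -0.   164.4] F bed -0.1 0.1 -3.8
side brass 87 x [-167.8   52.2] y 2.7 z 61.3 pitch -1.5 yaw -0.1
side red 56 [19. 29. 48.]
top brass 27 x [48.1 52.1] y 0.7 z 53.6 pitch -88.1 yaw 125.9
180.4 0.03 -145.0 6.0
180.4 0.04 -146.0 -5.0
180.4 0.05 -148.0 -16.0
180.4 0.06 -149.0 -27.0
174 0.03 -141.0 34.0
174 0.04 -142.0 23.0
174 0.05 -144.0 12.0
174 0.06 -145.0 1.0
-155 [(33.0, -16.0, 66), (38.0, -17.0, 36), (40.0, -15.0, 42), (45.0, -16.0, 49), (49.0, -17.0, 50), (52.0, -15.0, 40), (54.0, -13.0, 39), (57.0, -12.0, 38), (85.0, -26.0, 26), (87.0, -25.0, 33), (107.0, -26.0, 28), (107.0, -22.0, 30), (111.0, -22.0, 28), (113.0, -20.0, 28)]
-152 [(38.0, -18.0, 69), (46.0, -22.0, 77), (49.0, -21.0, 87), (51.0, -14.0, 54), (51.0, -10.0, 50), (55.0, -23.0, 86), (55.0, -19.0, 84), (56.0, -11.0, 39), (62.0, -23.0, 77), (67.0, -23.0, 48), (89.0, -23.0, 45), (93.0, -23.0, 25), (99.0, -25.0, 26), (100.0, -23.0, 29)]
-149
[... 1242 characters left out ...]
.0, 31), (62.0, -29.0, 33), (67.0, -31.0, 31), (68.0, -28.0, 30), (94.0, -40.0, 26), (146.0, -37.0, 53), (146.0, -34.0, 42), (151.0, -35.0, 41)]
-134 [(22.0, -12.0, 105), (23.0, -39.0, 126), (24.0, -10.0, 96), (26.0, -38.0, 115), (40.0, -23.0, 54), (49.0, -28.0, 51), (53.0, -28.0, 53), (58.0, -30.0, 54), (64.0, -32.0, 55), (65.0, -29.0, 55), (69.0, -29.0, 49), (124.0, -24.0, 60), (138.0, -37.0, 20), (143.0, -39.0, 25)]
-120 [(23.0, -25.0, 82), (23.0, -11.0, 97), (36.0, -17.0, 20), (39.0, -15.0, 21), (44.0, -17.0, 21), (48.0, -12.0, 39), (49.0, -17.0, 29), (55.0, -15.0, 40), (59.0, -11.0, 44), (169.0, -27.0, 134), (171.0, -26.0, 37), (176.0, -27.0, 22), (179.0, -27.0, 25), (183.0, -27.0, 25)]
```

The fingertips measure about 20 mm above the bar's underside, so they clear the 16 mm rails and I can slide in while gripping. Next I centre on the channel and slide into the mouth.

```bash
python3 -m pendant '[[-0.06,-0.22,-0.03,0,0.3],[0.48,-0.135,0,0,0.3],[0.48,-0.135,0,0,0.3],[0.48,-0.135,0,0,0.3],[0.48,-0.135,0,0,0.3],[0.48,-0.135,0,0,0.3],[0,0,0,0,0.3]]' 70; python3 bed.py
```

```text
time: 17.05
tcp_pos: [0.5359, 0.1871, 0.0117]
orientation: [179.9, 0.1, 164.4]
force: [1.1, 2.5, -4.2]
gripper_width: 0.448
grasp_force: 72.1
TCP bed mm -117.5 0.3 11.7 yaw [1.799e+02 1.000e-01 1.644e+02] F bed 0.4 2.7 -4.2
side brass 83 x [-141.9   52.5] y 0.3 z 61.5 pitch -1.3 yaw 2.7
side red 37 [18. 30. 47.]
top brass 28 x [48.  52.5] y 2.1 z 52.8 pitch -86.4 yaw -72.6
```

```bash
python3 -m pendant '[[0.01,0.06,0,0,0.3],[0.39,-0.11,0,0,0.3],[0.39,-0.11,0,0,0.3],[0.39,-0.11,0,0,0.3],[0.39,-0.11,0,0,0.3],[0.39,-0.11,0,0,0.3],[0,0,0,0,0.3]]' 70; python3 bed.py
```

```text
time: 17.85
tcp_pos: [0.55, 0.183, 0.0114]
orientation: [-179.9, -0.4, 164.5]
force: [-12.8, 3.3, 10.6]
gripper_width: 0.445
grasp_force: 73.7
TCP bed mm -102.9 0.2 11.4 yaw [-179.9   -0.4  164.5] F bed -13.2 -0.3 10.6
side brass 84 x [-127.2   52.6] y 0.9 z 61.5 pitch -1.5 yaw 1.0
side red 14 [27. 42. 53.]
top brass 28 x [48.1 52.5] y 1.9 z 54.3 pitch -80.7 yaw -59.0
```

```bash
python3 -m pendant '[[0,0,0.08,0,0.3],[0.29,-0.08,0,0,0.3],[0.29,-0.08,0,0,0.3],[0.29,-0.08,0,0,0.3],[0,0,0,0,0.3]]' 70; python3 bed.py f.png
```

```text
time: 18.45
tcp_pos: [0.5503, 0.1827, 0.0114]
orientation: [-179.6, -1.2, 164.7]
force: [-32.3, 5.4, 25.9]
gripper_width: 0.443
grasp_force: 75.4
TCP bed mm -102.5 -0.0 11.4 yaw [-179.6   -1.2  164.7] F bed -32.6 -3.5 25.9
side brass 79 x [-127.3   52.5] y 0.2 z 61.4 pitch -1.8 yaw 0.7
side red 14 [29. 43. 54.]
top brass 28 x [48.4 52.9] y 2.3 z 54.2 pitch -93.4 yaw 118.7
```

View pics/f.png

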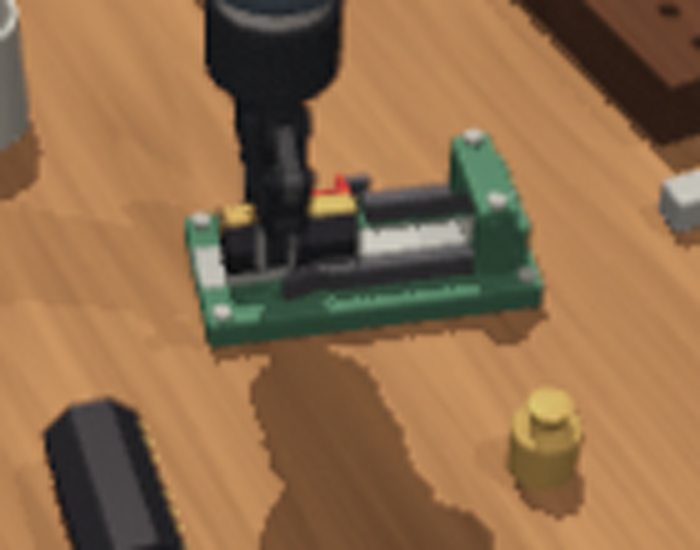

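The fingers are jammed on the flared mouth's rail ends at crop (280,270), and the bar is not the cause. I'll back off, release, and push from behind with shut fingers above rail height.

```bash
python3 -m pendant '[[-0.58,0.16,0,0,0.3],[-0.58,0.16,0,0,0.3],[-0.58,0.16,0,0,0.3],[0,0,0,0,0.3]]' 70; python3 bed.py
```

```text
time: 18.95
tcp_pos: [0.5455, 0.1844, 0.0124]
orientation: [180.0, 0.0, 164.4]
force: [-0.6, 1.7, -3.7]
gripper_width: 0.448
grasp_force: 72.2
TCP bed mm -107.6 0.3 12.4 yaw [180.    0.  164.4] F bed -1.0 1.5 -3.7
side brass 80 x [-132.7   52.3] y 0.9 z 62.0 pitch -2.1 yaw 0.4
side red 15 [ 4. 37. 51.]
top brass 27 x [48.4 52.5] y 1.4 z 53.7 pitch -80.9 yaw -31.7
```

```bash
python3 -m pendant '[[-0.39,0.11,0,0,0.3],[0,0,-0.07,0,0.3],[0,0,0,0,0.7],[0,0,0,0,0.7],[0,0,0,0,0.7],[0,0,3,0,0.7],[0,0,4,0,0.7],[-2.1,0.6,0,0,0],[-2.1,0.58,0,0,0],[0,0,0,0,0],[0,0,0,0,0],[0,0,0,0,0],[0,0,0,0,0]]' 70; python3 bed.py;python3 - <<'E'
from bed import *
im=cap('side');P=cloud(im).reshape(-1,3);x=(P[:,:2]-o)@X*1000;y=(P[:,:2]-o)@Y*1000;z=P[:,2]*1000
for a in range(24,130,8):
    f=(z>=a)&(z<a+8)&(x>-190)&(x<-60)&(abs(y)<30)
    if f.any():print(a,f.sum(),np.percentile(x[f],[3,50,97]).round(),np.percentile(y[f],[3,97]).round())
E
```

```text
time: 20.35
tcp_pos: [0.5004, 0.1969, 0.0816]
orientation: [180.0, 0.0, 164.4]
force: [0.8, -0.2, -0.2]
gripper_width: -0.001
grasp_force: 0.0
TCP bed mm -154.4 0.1 81.6 yaw [180.    0.  164.4] F bed 0.8 0.1 -0.2
side brass 136 x [-136.4   52.5] y 0.5 z 61.4 pitch -1.9 yaw 1.3
side red 25 [16. 37. 52.]
top brass 77 x [-83.   52.1] y -3.5 z 58.2 pitch -3.1 yaw 3.0
top red 4 [18. 18. 21.]
TCP bed mm -154.7 0.1 81.5 yaw [-180.     0.   164.4] F bed -0.3 0.4 1.0
side brass 137 x [-136.6   52.3] y -1.1 z 61.6 pitch -2.5 yaw 1.3
side red 26 [14. 36. 50.]
top brass 78 x [-83.4  52.6] y -3.5 z 57.8 pitch -3.1 yaw 2.6
top red 6 [18. 20. 24.]
24 23 [-133.  -79.  -63.] [-30.  -6.]
32 70 [-136.  -90.  -63.] [-29.   0.]
40 57 [-137. -101.  -64.] [-21.  -0.]
48 98 [-136.  -99.  -62.] [-20.  -9.]
56 157 [-135.  -99.  -63.] [-13.   9.]
64 4 [-118. -108.  -73.] [-8.  1.]
104 4 [-158. -150. -144.] [-6. -2.]
112 15 [-163. -156. -144.] [-13.  -2.]
120 15 [-163. -156. -145.] [-14.  -3.]
128 18 [-163. -154. -144.] [-14.  -5.]
```

```bash
python3 -m pendant '[[-0.58,0.16,-3,0,0],[0,0,-3,0,0],[0,0,-1,0,0],[0,0,-0.8,0,0],[0,0,0,0,0]]' 70;  python3 - <<'E'
from bed import *
im=cap('side');P=cloud(im).reshape(-1,3);x=(P[:,:2]-o)@X*1000;y=(P[:,:2]-o)@Y*1000;z=P[:,2]*1000
for a in range(4,64,4):
    f=(z>=a)&(z<a+4)&(x>-190)&(x<-141)&(abs(y)<30)
    if f.any():print(a,f.sum(),np.percentile(x[f],[3,50,97]).round(),np.percentile(y[f],[3,97]).round())
E
```

```text
time: 21.1
tcp_pos: [0.4938, 0.1988, 0.0034]
orientation: [-180.0, -0.0, 164.4]
force: [0.1, 0.5, -0.2]
gripper_width: -0.001
grasp_force: 0.0
TCP bed mm -161.2 0.2 3.4 yaw [-180.    -0.   164.4] F bed -0.1 0.5 -0.2
side brass 140 x [-143.1   52.3] y -0.4 z 61.5 pitch -2.5 yaw 2.2
side red 25 [18. 35. 49.]
top brass 104 x [-89.9  52.1] y -2.5 z 58.7 pitch -2.8 yaw 2.0
top red 23 [16. 22. 32.]
4 8 [-187. -174. -144.] [-21.  18.]
8 2 [-144. -144. -144.] [-1. 14.]
12 4 [-144. -144. -144.] [-22.  16.]
16 7 [-144. -143. -142.] [-18.  18.]
20 8 [-143. -142. -141.] [-27.  24.]
24 1 [-141. -141. -141.] [13. 13.]
28 2 [-167. -163. -159.] [-5. -3.]
32 3 [-165. -162. -150.] [-7. -3.]
36 5 [-167. -159. -149.] [-8. -2.]
40 8 [-168. -157. -153.] [-12.   0.]
44 5 [-169. -167. -151.] [-12.   2.]
48 12 [-168. -160. -149.] [-13.  -0.]
52 5 [-165. -155. -153.] [-11.  -6.]
56 5 [-168. -161. -156.] [-12.  -2.]
60 4 [-164. -160. -153.] [-11.  -9.]
```

```bash
python3 -m pendant '[[0,0,-0.4,0,0],[0,0,-0.3,0,0],[0,0,-0.2,0,0],[0,0,0,0,0]]'; python3 -m pendant '[[0,0,-0.3,0,0],[0,0,-0.2,0,0],[0,0,0,0,0]]'
```

```text
time: 21.65
tcp_pos: [0.4935, 0.1988, -0.0056]
orientation: [-180.0, -0.0, 164.4]
force: [-0.5, -0.2, -0.7]
gripper_width: -0.003
grasp_force: 0.0
time: 21.95
tcp_pos: [0.4935, 0.1988, -0.0106]
orientation: [-180.0, -0.0, 164.4]
force: [-0.3, -0.5, -1.0]
gripper_width: 0.001
grasp_force: 0.0
```

With the fingers shut, TCP -10 mm still doesn't touch the bench, so the real tips sit roughly 19–24 mm above the reported TCP. For a push with the tips just above the rails (z ≈ 38–43 mm) I use TCP z = 19 mm.

```bash
python3 -m pendant '[[0,0,2.95,0,0],[0.77,-0.22,0,0,0],[0.48,-0.135,0,0,0],[0.48,-0.135,0,0,0],[0.48,-0.135,0,0,0],[0.48,-0.135,0,0,0],[0,0,0,0,0]]'; python3 bed.py
```

```text
time: 22.65
tcp_pos: [0.5138, 0.1922, 0.0175]
orientation: [-179.7, -0.7, 164.6]
force: [-15.5, 2.4, 11.6]
gripper_width: -0.001
grasp_force: 8.1
TCP bed mm -140.2 -0.8 17.5 yaw [-179.7   -0.7  164.6] F bed -15.6 -1.8 11.6
side brass 129 x [-124.4   52.4] y -1.0 z 61.9 pitch -1.7 yaw 3.3
side red 13 [29. 43. 51.]
top brass 44 x [-62.1  52.6] y -3.8 z 55.8 pitch -4.2 yaw 3.1
```

The upward force rises with the push, so the arm sags under load and presses the bar into the floor. I'll add lift while pushing.

```bash
python3 -m pendant '[[0,0,0.25,0,0],[0,0,0.15,0,0],[0,0,0,0,0]]'; python3 bed.py; python3 -m pendant '[[0.19,-0.05,0.06,0,0],[0.19,-0.05,0.06,0,0],[0,0,0,0,0]]'; python3 bed.py
```

```text
time: 23.05
tcp_pos: [0.5145, 0.1904, 0.0208]
orientation: [-179.6, -0.6, 164.5]
force: [-10.7, 0.8, 1.8]
gripper_width: 0.001
grasp_force: 5.4
TCP bed mm -139.1 -2.3 20.8 yaw [-179.6   -0.6  164.5] F bed -10.5 -2.1 1.8
side brass 133 x [-133.4   52.2] y -0.9 z 62.9 pitch -2.7 yaw 3.0
side red 14 [ 9. 43. 53.]
top brass 40 x [-57.  52.] y -4.0 z 56.8 pitch -2.9 yaw 3.9
time: 23.45
tcp_pos: [0.5161, 0.1887, 0.0212]
orientation: [-179.5, -0.8, 164.5]
force: [-15.2, -0.2, 2.2]
gripper_width: 0.004
grasp_force: 7.3
TCP bed mm -137.1 -3.5 21.2 yaw [-179.5   -0.8  164.5] F bed -14.6 -4.3 2.2
side brass 127 x [-120.9   52.3] y 0.5 z 63.4 pitch -2.6 yaw 2.6
side red 12 [46. 48. 55.]
top brass 28 x [47.6 53.2] y 1.9 z 54.6 pitch -101.8 yaw -87.9
```

```bash
python3 -m pendant '[[0.06,0.2,0,0,0],[0.06,0.2,0,0,0],[0.19,-0.05,0.05,0,0],[0.19,-0.05,0.05,0,0],[0,0,0,0,0]]'; python3 bed.py; python3 - <<'E'
from bed import *
P=cloud(cap('side')).reshape(-1,3);x=(P[:,:2]-o)@X*1000;y=(P[:,:2]-o)@Y*1000;z=P[:,2]*1000
im=cap('side');C=im['color'].reshape(-1,3).astype(int)
b=(C[:,0]-C[:,2]>30)&(C[:,1]-C[:,2]>15)&(abs(y)<22)&(x>-150)&(x<0)&(z>52)&(z<75)
print(b.sum(),np.percentile(x[b],[1,99]).round(1))
for a in range(-140,-30,10):
    m=b&(x>=a)&(x<a+10)
    w=(x>=a)&(x<a+10)&(z>38)&(z<47)&(y<-5)&(y>-35)
    print(a,m.sum(),np.median(y[m]).round(1),np.median(z[m]).round(1),'side flat y',np.median(y[w]).round(1),w.sum())
E
```

```text
time: 24.05
tcp_pos: [0.5161, 0.1911, 0.021]
orientation: [-179.2, -1.3, 164.5]
force: [-23.2, -0.5, 5.0]
gripper_width: -0.001
grasp_force: 11.8
TCP bed mm -137.7 -1.2 21.0 yaw [-179.2   -1.3  164.5] F bed -22.2 -6.7 5.0
side brass 131 x [-121.9   52.2] y 2.2 z 63.1 pitch -2.6 yaw 3.0
side red 12 [43. 46. 58.]
top brass 30 x [-48.4  52.5] y 0.2 z 53.6 pitch -6.3 yaw 1.6
TCP bed mm -137.7 -1.2 20.9 yaw [-179.2   -1.2  164.5] F bed -22.5 -7.4 5.1
side brass 130 x [-122.1   52.3] y 1.1 z 62.9 pitch -3.3 yaw 2.9
side red 11 [45. 50. 56.]
top brass 30 x [-50.7  52.2] y -0.2 z 53.6 pitch -4.2 yaw 1.6
116 [-121.9  -46. ]
-140 0 nan nan side flat y nan 0
-130 3 -4.0 63.4 side flat y -18.3 5
-120 15 -2.7 64.8 side flat y -20.4 10
-110 15 -1.3 64.4 side flat y -19.3 7
-100 16 1.4 64.0 side flat y -17.9 9
-90 15 1.4 63.1 side flat y -16.7 13
-80 16 3.1 62.7 side flat y -15.0 10
-70 13 5.2 62.2 side flat y -14.9 11
-60 16 6.1 61.8 side flat y -13.4 13
-50 7 4.4 61.4 side flat y -13.8 11
-40 0 nan nan side flat y -26.7 5
  return _methods._mean(a, axis=axis, dtype=dtype,
  ret = ret.dtype.type(ret / rcount)
```

The bar has yawed about 7° while its tail is free and wedged its nose corner on the rail end. It needs a higher regrasp rather than a push. First I find the true fingertip height at grasp opening by touching the bare bed floor (z = 20 mm).

```bash
python3 -m pendant '[[-0.77,0.22,0,0,0],[-0.77,0.22,0,0,0.45],[0,0,-0.8,0,0.45],[0,0,-0.4,0,0.45],[0,0,0,0,0.45]]'; python3 -m pendant '[[0,0,-0.2,0,0.45],[0,0,-0.2,0,0.45],[0,0,-0.2,0,0.45],[0,0,0,0,0.45]]'; python3 -m pendant '[[0,0,-0.2,0,0.45],[0,0,-0.2,0,0.45],[0,0,0,0,0.45]]';python3 -m pendant '[[0,0,-0.2,0,0.45],[0,0,-0.2,0,0.45],[0,0,0,0,0.45]]'
```

```text
time: 24.85
tcp_pos: [0.5141, 0.1974, 0.0125]
orientation: [-180.0, -0.0, 164.4]
force: [-1.8, 0.2, -1.9]
gripper_width: 0.449
grasp_force: 0.9
time: 25.25
tcp_pos: [0.5142, 0.1976, 0.0072]
orientation: [180.0, 0.0, 164.4]
force: [-1.3, -0.2, -0.5]
gripper_width: 0.451
grasp_force: 0.7
time: 25.55
tcp_pos: [0.5142, 0.1977, 0.0032]
orientation: [180.0, 0.0, 164.4]
force: [-1.1, 0.2, -1.0]
gripper_width: 0.45
grasp_force: 0.6
time: 25.85
tcp_pos: [0.5142, 0.1976, -0.0009]
orientation: [-180.0, 0.0, 164.4]
force: [-1.3, 0.4, -1.0]
gripper_width: 0.45
grasp_force: 0.4
```

```bash
python3 -m pendant '[[-0.3,0.08,-0.2,0,0.45],[0,0,-0.2,0,0.45],[0,0,0,0,0.45]]'; python3 -m pendant '[[0,0,-0.2,0,0.45],[0,0,-0.2,0,0.45],[0,0,0,0,0.45]]';python3 -m pendant '[[0,0,-0.2,0,0.45],[0,0,-0.2,0,0.45],[0,0,0,0,0.45]]'
```

```text
time: 26.15
tcp_pos: [0.5111, 0.1985, -0.0048]
orientation: [-180.0, 0.0, 164.4]
force: [-0.7, -0.3, -0.1]
gripper_width: 0.447
grasp_force: 0.0
time: 26.45
tcp_pos: [0.5115, 0.1986, -0.0063]
orientation: [180.0, 0.0, 164.4]
force: [-8.4, -2.8, 28.6]
gripper_width: 0.449
grasp_force: 14.0
time: 26.75
tcp_pos: [0.5117, 0.1987, -0.0066]
orientation: [180.0, 0.0, 164.4]
force: [-19.2, -7.9, 72.4]
gripper_width: 0.452
grasp_force: 36.0
```

Contact is at TCP z ≈ -5.5 mm, so the tips are 25.5 mm above the reported TCP at grasp opening. A regrasp at TCP z ≈ 14.5 mm puts the tips 20 mm above the floor, clear of rails and catch.

```bash
python3 -m pendant '[[0,0,1,0,0.45],[0,0,4,0,1],[0,0,4,0,1],[2.2,-0.62,0,0,1],[2.2,-0.62,0,0,1],[0,0,0,0,1]]'; python3 bed.py
```

```text
time: 27.35
tcp_pos: [0.5586, 0.1845, 0.0782]
orientation: [179.9, 0.2, 164.3]
force: [-0.5, 0.5, -0.0]
gripper_width: 1.0
grasp_force: 0.0
TCP bed mm -95.0 3.9 78.2 yaw [179.9   0.2 164.3] F bed -0.6 0.3 -0.0
side brass 131 x [-128.    52.1] y -0.5 z 61.6 pitch -1.1 yaw 1.1
side red 14 [26. 42. 52.]
top brass 28 x [48.4 52.6] y 2.0 z 52.1 pitch -80.2 yaw -79.6
```

```bash
python3 -m pendant '[[-0.55,-0.23,-2,0,1],[0,0,-2.5,0,1],[0,0,-1.4,0,1],[0,0,-0.45,0,1],[0,0,0,0,0.7],[0,0,0,0,0.5],[0,0,0,0,0.3],[0,0,0,0,0.3],[0,0,0,0,0.3],[0,0,0,0,0.3]]' 90; python3 bed.py
```

```text
time: 28.45
tcp_pos: [0.5501, 0.1837, 0.0153]
orientation: [180.0, 0.1, 164.4]
force: [-1.7, -1.2, 7.0]
gripper_width: 0.435
grasp_force: 90.2
TCP bed mm -102.9 0.9 15.3 yaw [1.800e+02 1.000e-01 1.644e+02] F bed -1.3 -1.7 7.0
side brass 87 x [-128.1   52.7] y 1.1 z 61.5 pitch -0.9 yaw 1.2
side red 14 [27. 41. 53.]
top brass 27 x [48.3 53. ] y 4.0 z 53.9 pitch -93.3 yaw 127.0
```

```bash
python3 -m pendant '[[-0.4,0.09,0.06,0,0.3],[-0.4,0.09,0.03,0,0.3],[0.38,-0.11,0,0,0.3],[0.38,-0.11,0,0,0.3],[0.38,-0.11,0.02,0,0.3],[0.38,-0.11,0.02,0,0.3],[0,0,0,0,0.3]]' 90; python3 bed.py
```

```text
time: 29.25
tcp_pos: [0.5506, 0.1835, 0.0153]
orientation: [-179.9, -0.6, 164.6]
force: [-15.9, 1.8, 18.0]
gripper_width: 0.433
grasp_force: 92.9
TCP bed mm -102.5 0.8 15.3 yaw [-179.9   -0.6  164.6] F bed -15.8 -2.6 18.0
side brass 79 x [-127.4   52.8] y -0.3 z 61.4 pitch -1.1 yaw 1.0
side red 14 [26. 42. 52.]
top brass 28 x [47.6 52.2] y 1.8 z 54.6 pitch -106.8 yaw 254.0
```

The upward force of 18 N shows the grip is pressing the bar down again. I'll lift until the bar floats, then advance.

```bash
python3 -m pendant '[[0,0,0.2,0,0.3],[0,0,0.2,0,0.3],[0,0,0,0,0.3]]' 90;  python3 -m pendant '[[0,0,0.2,0,0.3],[0,0,0,0,0.3]]' 90; python3 bed.py; python3 - <<'E'
from bed import *
for n in('top','side'):
    P=cloud(load(n)).reshape(-1,3);x=(P[:,:2]-o)@X*1000;y=(P[:,:2]-o)@Y*1000;z=P[:,2]*1000
    for a in range(-110,20,10):
        print(n,a,[int(np.nanpercentile(z[(x>=a)&(x<a+10)&(y>=b)&(y<b+6)],85)) if ((x>=a)&(x<a+10)&(y>=b)&(y<b+6)).sum()>1 else -1 for b in range(-48,54,6)])
E
```

```text
time: 29.65
tcp_pos: [0.5509, 0.1828, 0.0174]
orientation: [-179.8, -0.5, 164.6]
force: [-6.4, 3.8, -6.0]
gripper_width: 0.43
grasp_force: 91.1
time: 29.85
tcp_pos: [0.5509, 0.1828, 0.0191]
orientation: [-179.8, -0.5, 164.6]
force: [-6.1, 3.5, -6.6]
gripper_width: 0.436
grasp_force: 91.2
TCP bed mm -101.9 0.2 19.1 yaw [-179.8   -0.5  164.6] F bed -6.8 1.7 -6.6
side brass 82 x [-126.8   52.5] y 0.2 z 64.5 pitch -2.8 yaw 0.8
side red 7 [42. 50. 54.]
top brass 28 x [48.3 52.5] y 2.4 z 54.8 pitch -91.8 yaw 25.9
TCP bed mm -102.0 0.2 19.1 yaw [-179.8   -0.5  164.6] F bed -7.9 2.0 -4.3
side brass 82 x [-126.7   52.3] y 0.1 z 64.3 pitch -2.8 yaw 0.9
side red 7 [43. 48. 53.]
top brass 27 x [48.  52.2] y 0.6 z 55.2 pitch -91.1 yaw -194.5
top -110 [21, 19, 23, 23, 23, 22, 21, 24, 22, 24, 24, 25, 25, 20, 21, 22, 17]
top -100 [22, 34, 37, 25, 18, 21, 22, 24, 21, 23, 21, 21, 24, 39, 27, 22, 15]
top -90 [22, 23, 37, 40, 22, 22, 23, 24, 23, 21, 22, 23, 35, 36, 27, 22, 16]
top -80 [22, 20, 21, 37, 34, 20, 20, 21, 21, 27, 22, 27, 39, 33, 21, 24, 22]
top -70 [23, 23, 39, 37, 35, 24, 24, 22, 23, 24, 24
[... 951 characters left out ...]
]
side -70 [20, 21, 36, 38, 39, -1, -1, -1, 21, 22, 21, 21, 34, 21, 36, 30, -1]
side -60 [20, 22, 36, 36, 38, -1, -1, -1, 22, 21, 23, 37, 32, -1, 37, -1, -1]
side -50 [20, 23, 35, 38, 37, -1, -1, 23, 21, 22, 37, 35, 38, 38, -1, 36, 36]
side -40 [20, 22, 33, 38, 38, -1, -1, -1, 23, 21, 23, 31, 40, 23, -1, 37, 35]
side -30 [18, 23, 32, 37, 38, -1, -1, 23, 22, 22, 22, 33, 37, 39, -1, 36, -1]
side -20 [18, 21, 34, 38, 38, -1, -1, 24, 23, -1, 22, 35, 38, 38, -1, -1, -1]
side -10 [20, 22, 34, 38, 38, -1, -1, -1, 21, 23, 22, 36, 37, 37, -1, -1, -1]
side 0 [19, 21, 34, 37, 36, -1, -1, -1, 21, 20, 21, 36, 37, 36, -1, -1, -1]
side 10 [20, 34, 46, 63, 46, 70, -1, 55, 69, 42, 42, 67, 39, 57, 69, -1, -1]
```

```bash
python3 -m pendant '[[0.29,-0.08,0.03,0,0.3],[0.29,-0.08,0.03,0,0.3],[0,0,0,0,0.3]]' 90;  python3 bed.py;  python3 -m pendant '[[0.29,-0.08,0.05,0,0.3],[0.29,-0.08,0.05,0,0.3],[0,0,0,0,0.3]]' 90; python3 bed.py
```

```text
time: 30.35
tcp_pos: [0.5516, 0.1824, 0.0187]
orientation: [-179.7, -1.0, 164.7]
force: [-18.7, 5.4, -0.3]
gripper_width: 0.433
grasp_force: 91.9
TCP bed mm -101.2 0.0 18.7 yaw [-179.7   -1.   164.7] F bed -19.4 0.1 -0.3
side brass 87 x [-126.1   52.4] y -0.0 z 63.3 pitch -2.4 yaw 0.4
side red 7 [40. 48. 53.]
top brass 28 x [48.3 52.7] y 1.9 z 54.8 pitch -97.6 yaw 17.1
time: 30.75
tcp_pos: [0.5602, 0.1802, 0.0201]
orientation: [-179.8, -0.7, 164.7]
force: [-0.2, 0.0, -3.3]
gripper_width: 0.432
grasp_force: 91.7
TCP bed mm -92.3 0.2 20.1 yaw [-179.8   -0.7  164.7] F bed -0.2 -0.1 -3.3
side brass 84 x [-117.4   52.7] y -0.1 z 65.6 pitch -2.9 yaw 0.6
side red 6 [40. 48. 53.]
top brass 26 x [48.2 52.5] y -0.0 z 53.6 pitch -75.5 yaw 203.8
```

The bar is past the catch's ramp, with force back near zero. Lower slightly and continue.

```bash
python3 -m pendant '[[0.2,-0.055,-0.15,0,0.3],[0.39,-0.11,-0.1,0,0.3],[0.39,-0.11,0,0,0.3],[0.39,-0.11,0,0,0.3],[0.39,-0.11,0,0,0.3],[0,0,0,0,0.3]]' 90; python3 bed.py
```

```text
time: 31.45
tcp_pos: [0.5874, 0.1724, 0.0205]
orientation: [180.0, 0.1, 164.4]
force: [0.6, -2.2, -2.8]
gripper_width: 0.434
grasp_force: 91.8
TCP bed mm -64.0 0.1 20.5 yaw [1.800e+02 1.000e-01 1.644e+02] F bed 1.2 -2.0 -2.8
side brass 89 x [-89.   52.8] y -0.7 z 66.4 pitch -4.0 yaw 0.9
top brass 16 x [48.3 51.7] y -13.1 z 53.3 pitch -90.7 yaw 149.8
```

```bash
python3 -m pendant '[[0,0,-0.2,0,0.3],[0,0,-0.2,0,0.3],[0,0,0,0,0.3]]' 90; python3 -m pendant '[[0.39,-0.11,0,0,0.3],[0.39,-0.11,0,0,0.3],[0.39,-0.11,0,0,0.3],[0.39,-0.11,0,0,0.3],[0.39,-0.11,0,0,0.3],[0,0,0,0,0.3]]' 90; python3 bed.py
```

```text
time: 31.85
tcp_pos: [0.5858, 0.1734, 0.016]
orientation: [180.0, -0.0, 164.5]
force: [0.9, -1.1, -3.2]
gripper_width: 0.432
grasp_force: 91.7
time: 32.45
tcp_pos: [0.6064, 0.1676, 0.0162]
orientation: [180.0, 0.1, 164.4]
force: [-0.1, 0.3, -6.2]
gripper_width: 0.437
grasp_force: 91.4
TCP bed mm -44.4 0.6 16.2 yaw [1.800e+02 1.000e-01 1.644e+02] F bed -0.1 0.3 -6.2
side brass 85 x [-70.   52.4] y -0.1 z 62.4 pitch -2.3 yaw 1.5
side red 6 [39. 43. 50.]
```

```bash
python3 -m pendant '[[0.39,-0.11,0,0,0.3],[0.39,-0.11,0,0,0.3],[0.39,-0.11,0,0,0.3],[0.39,-0.11,0,0,0.3],[0.39,-0.11,0,0,0.3],[0.39,-0.11,0,0,0.3],[0,0,0,0,0.3]]' 90; python3 -m pendant '[[0.29,-0.08,0,0,0.3],[0.29,-0.08,0,0,0.3],[0.15,-0.04,0,0,0.3],[0,0,0,0,0.3]]' 90; python3 bed.py
```

```text
time: 33.25
tcp_pos: [0.63, 0.1609, 0.0164]
orientation: [180.0, 0.1, 164.4]
force: [-0.3, 2.2, -5.9]
gripper_width: 0.43
grasp_force: 91.4
time: 33.65
tcp_pos: [0.6376, 0.1588, 0.0167]
orientation: [179.9, 0.1, 164.4]
force: [0.7, 3.2, -3.8]
gripper_width: 0.432
grasp_force: 91.6
TCP bed mm -12.0 0.6 16.7 yaw [1.799e+02 1.000e-01 1.644e+02] F bed -0.2 3.3 -3.8
side brass 49 x [-37.8  52.3] y -0.6 z 62.8 pitch -4.1 yaw 1.3
side red 54 [21. 28. 49.]
top red 1 [51. 51. 51.]
```

The catch has sprung back (its red reappears at y ≈ 21–28 mm). Lower, release and check.

```bash
python3 -m pendant '[[0,0,-0.1,0,0.3],[0,0,-0.05,0,0.3],[0,0,0,0,0.3],[0,0,0,0,0.8],[0,0,0,0,0.8],[0,0,0,0,0.8],[0,0,0,0,0.8],[0,0,2,0,0.8],[0,0,5,0,0.8],[0,0,5,0,0.8],[-3,3,3,0,0.8],[-3,4,0,0,0.8],[-3,4,0,0,0.8],[-3,4,0,0,0.8],[0,0,0,0,0.8]]' 90; python3 bed.py; python3 - <<'E'
from bed import *
for n in('side','top'):
    for t,im in(('before',load(n)),('now',cap(n))):
        P=cloud(im).reshape(-1,3);C=im['color'].reshape(-1,3).astype(int)
        x=(P[:,:2]-o)@X*1000;y=(P[:,:2]-o)@Y*1000;z=P[:,2]*1000
        k=(C[:,0]-C[:,1]>80)&(C[:,2]<80)&(abs(x+50)<25)&(abs(y)<60)&(z>24)&(z<45)
        print(n,t,'red',k.sum(),np.percentile(y[k],[3,10,50,90]).round(1),np.percentile(x[k],[5,95]).round(1))
        b=(C[:,0]-C[:,2]>35)&(C[:,1]-C[:,2]>15)&(abs(y)<14)&(x>-60)&(x<16)&(z>50)&(z<68)
        if b.sum()>9:
            f=np.polyfit(x[b],z[b],1);w=(abs(y)<14)&(x>-60)&(x<16)&(z>50)&(z<68)
            print('  brass',b.sum(),'x from',np.percentile(x[b],[1,3]).round(1),'y',np.median(y[b]).round(1),'z',np.median(z[b]).round(1),'pitch',np.degrees(f[0]).round(1))
E
```

```text
time: 35.25
tcp_pos: [0.5111, 0.3163, 0.1639]
orientation: [179.8, -0.3, 165.1]
force: [0.2, 0.2, 0.2]
gripper_width: 0.799
grasp_force: 0.0
TCP bed mm -176.4 117.9 163.9 yaw [179.8  -0.3 165.1] F bed 0.1 0.3 0.2
side brass 103 x [-37.9  52.5] y -0.7 z 61.4 pitch -0.9 yaw 3.7
side red 55 [20. 28. 51.]
top brass 197 x [-38.9  51.2] y -0.7 z 59.0 pitch -4.0 yaw 1.5
top red 53 [18. 31. 48.]
TCP bed mm -169.4 112.4 163.7 yaw [-180.    -0.   164.6] F bed -0.1 -0.1 0.3
side brass 100 x [-37.4  52.3] y 0.2 z 61.4 pitch -2.6 yaw 2.7
side red 56 [20. 29. 48.]
top brass 196 x [-39.6  51.1] y -0.6 z 58.8 pitch -3.3 yaw 0.5
top red 55 [18. 30. 47.]
side before red 55 [18.4 20.7 29.2 43.6] [-63.7 -44.6]
side now red 55 [18.2 19.8 28.3 40.6] [-63.7 -44.1]
  brass 80 x from [-36.3 -35.6] y -0.9 z 61.8 pitch 1.0
top before red 44 [18.5 20.2 30.1 43.7] [-62.7 -45.1]
top now red 49 [18.5 20.1 32.4 44.8] [-62.  -44.6]
  brass 156 x from [-40.1 -39.7] y -0.9 z 60.7 pitch 1.7
```

The catch matches its starting position to within about 0.5 mm. The bar is level, with its tail at x ≈ -38 to -40 mm, so it is home. The arm is clear, so I hand in.

```bash
python3 -c "
from plant import robot
print(robot.close_job())"
```

```text
the job is handed in; nothing more can be done
None
```

I rolled the die bar brass face up and slid it under the bridge to the home position, where the red catch snapped back behind it, then released it and handed in the job at about 35 s; the hand-in call returned no verdict, and I did not re-measure the bystanders.

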